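# Clamp a root plug in the clamshell jig, pin it and hold it shut

## Robot

A 6-joint arm with a two-finger parallel gripper is mounted at the origin on the work surface; the furniture and walls round the work are solid. World frame = base frame: x ahead of the robot, y to its left, z up, the work surface at z = 0. Lengths are in mm, angles in rad, forces in N, time in s.
With the tool pointing down it reaches from about 350 to 775 mm from the base axis. Payload 7.3 kg.
Tool frame: the origin (TCP) lies at the very end of the fingers, on their centre line; the grasp point (between the pads) lies 19 mm behind it (pinch_z is the distance from the TCP to the grasp point, in mm); z points along the fingers, y is the direction in which the jaws open and shut (so a half turn about z gives the same grasp; the last joint's range is limited). The gripper opens to 92 mm and grips with 3 to 60 N. Pads are 19 mm wide; open, the fingers measure 130 mm over their backs; the gripper's body (75 mm by 190 mm) begins 47 mm behind the grasp point.
Start: joints at [-1.483, 0.342, 1.524, -0, 1.275, -0.146], TCP at [121.651, -510.731, 226.741] pointing down, gripper open.
Joint ranges: [-2.53, 2.53], [-0.77, 2.02], [0.04, 2.7], [-1, 4.14], [0.28, 2.66], [-3.11, 3.11]. Speed limits (rad/s): [2.57, 2.57, 3.14, 3.14, 3.14, 3.14].

## Interface

Orientations are given as [roll, pitch, yaw] about the fixed x, y, z axes, in that order (R = Rz(yaw) Ry(pitch) Rx(roll)).
In Python, from plant import * gives the robot as it stands.
- The arm moves only by the tool step_arm, never from a script. Its argument "moves" is one flat list of numbers, 7 for each row, row after row: the shift along the tool's x, y, z scaled (see below), then the turn, a rotation vector about the tool's x, y, z scaled (see below), then the closure, from -1 (fully open) to 1 (shut). A call has 1 to 8 rows; each row shifts and turns the pose as measured when the row begins, along the tool's axes as they then stand; what a row does not reach is not made up. The controller multiplies each number of a shift by 2 cm and each number of a turn by 4 degrees. A row lasts 1/12 s, in which the tool goes at most 41.7 mm and 7.16 degrees, less where a joint would pass 70% of its speed; a pose out of reach is approached as far as the arm can. A call with a number of a shift or a turn outside -1 to 1 is refused whole. A call with a gripper value outside its range is refused whole. The fingers move at their own pace and stop on an object; the grip force is fixed at half the most. Time passes only in rows, so rows that do not move let the fingers close. It gives the time, the measured TCP pose, the force and the opening at its end, in the units of the state.
- get_obs(): the state, without advancing time (a new reading comes with each control period).
- capture(name): name is "scene" or "top"; returns the picture (420x560x3 uint8, red, green, blue); there is no depth.
- get_calibration(name): a dict with "mtx" (3x3 intrinsics, pixels), "eye" and "orientation" of the camera in the world. Camera axes: x right, y down, z forward; pixel columns grow to the right and rows downward; lengths in mm; the calibration is good to about 2 mm. A picture is of the moment at which its call begins. get_calibration takes no time and is no camera call.
- close_job(): hands the job in, once; it reports no verdict.
The state is a dict: "time": time; "joint_positions": joint angles; "dq": joint speeds; "tau": joint torques, N m; "tool_pos": TCP position; "tcp_rot": TCP orientation; "contact_force": force on the tool from outside, world axes, zero at the start; "moment": the same for the moment, N m; "grip_width": finger opening in mm.
Only numpy, scipy, OpenCV 4.12 (cv2) and the standard library are available. Lean on these libraries where they do the work, as an engineer would, in place of code of your own. Each camera call takes 0.05 s, during which the arm holds its last target.

## Task

Pick up the root plug gently (it crumbles under a hard grip: use about 30 N, never much more than 50 N) and stand it upright, without dropping it, on the black disc in the open clamshell jig, and let go of it. Then swing the blue front half fully shut and push the red-headed pin all the way down through the aligned holes of the lugs, leaving the plug standing and the tin, the clay pot and the tape roll where they are. Finally pinch the two orange tabs together between the fingers and finish while still holding them pinched, so that the halves stay pressed shut.

Things in the scene. Friction and masses are not known exactly. Their poses are not given: they have to be found in the camera images.
- plug: Brown root-bound soil plug, standing upright, 130 mm tall, round and tapered: about 43 mm across at the top, narrower at the foot, 0.11 kg. Origin at the centre of its foot, z up along it. Grip it across near the top, with the fingertips at least 95 mm above its foot, so that they stay above the jig's shell.
- jig: Jig base fixed to the bench: dark steel plate 200 x 96 x 10 mm. Origin at bench level under the cavity's centre. x: from the hinge (x=-42 mm) past the cavity (0) and lugs (60) to the orange tabs (110); y: from the blue front half (swings) to the grey rear half (fixed); z up. The half shells stand from z=12 to 80 mm; shut, 50 mm across inside, 69 mm outside.
- seat (a point): Centre of the black disc (38 mm across) on the base plate, in the middle of the cavity, where the plug's foot goes, 10 mm above the bench.
- hinge (a point): On the vertical hinge axis of the blue front half, at the top of the shell, 80 mm above the bench.
- jig_front (a joint): Opening angle of the blue front half about the vertical hinge (rad): 0 = fully shut against its stop; grows as it swings away from the grey half toward the robot (clockwise from above). Starts 0.55 to 0.85 open. The stiff hinge stays where it is left; about 1 N on the tab's outer face moves it.
- front_tab (a point): Orange upright tab on the free end of the blue half: 30 mm along the half (its x), 12 mm thick (its y), top at z=112 mm, free above 58 mm. The point is the centre of its top face and lies 152 mm from the hinge axis along the half and 7.5 mm to its outer (-y) side. The -y face is the one to push to shut the half.
- rear_tab (a point): The fixed orange tab of the grey half, same size, top at z=112 mm, rising from the base plate. The point is the centre of its top face. With the jig shut the two tabs stand face to face 3 mm apart, 27 mm thick together, and are pinched across (along the jig's y) from above. The seated pin's head stands 50 mm away, its top at z=108 mm.
- pin_mouth (a point): Centre of the upper mouth of the pin hole, on top of the grey upper lug, z=72 mm. The vertical hole runs down through three lugs: upper grey (z=60 to 72 mm, 12 mm hole), blue (46 to 58 mm, 13 mm hole, in line only when the half is shut), lower grey (32 to 44 mm, 12 mm hole); rims chamfered 1.5 mm. Free space below.
- pin_stand: Fixed wooden block, 70 x 70 mm, 60 mm tall, with a vertical 13 mm hole in the middle where the pin is parked. Origin at the centre of its underside.
- pin: Locking pin, upright in the wooden block: red round head 20 mm across, 36 mm tall; below it a steel shank 9 mm across, 52.5 mm long, tip tapered; 0.07 kg. Origin on the axis at the underside of the head (resting on the block, z=60 mm; finally on the upper lug at pin_mouth); z up along it. Grip the head, fingertips a few mm above its underside.
- tin: Bystander: round red and white food tin, 75 mm across, 58 mm tall. Origin at the centre of its underside.
- clay_pot: Bystander: small terracotta pot, 66 mm across, 58 mm tall. Origin at the centre of its underside.
- tape_roll: Bystander: grey roll of tape lying flat, 100 mm across, 48 mm tall. Origin at the centre of its underside.
There are look-alikes about, which are no part of the job. Leave any green look-alike of the pin alone.

How it is judged:
By the outcome, as a careful person would: the job done as asked, in the order asked, and still so for the second after the job is handed in, while the arm keeps its last pose, push and grip.
It also fails if it takes over 72 s, if anything falls off the work surface, if the arm or the gripper's body presses on something with over 40 N, if the wrist force passes 120 N, or if a joint passes its speed limit or range.

## Working session

There is one attempt and no reset: what is moved stays moved. The work goes in short steps, Python scripts to look and compute and a tool call to move; the robot and the scene stay as the last step left them, time stands still between calls to the robot, and variables do not carry over. Pictures are saved under pics/ and viewed, and the job is handed in when it is done.

Besides the shell and the picture viewer there is one more tool, called after "Request:" as name(argument=value, ...) on one line, values as JSON. step_arm: Moves the arm, as the interface text tells. Shifts and turns lie within -1 to 1; 1 stands for 2 cm of shift or 4 degrees of turn. Its arguments: {"type":"object","properties":{"moves":{"type":"array"}},"required":["moves"]}

```bash
ls; mkdir -p pics; python3 - <<'E'
from plant import *
import cv2
for n in ("scene","top"):
    im=capture(n); cv2.imwrite(f"pics/{n}0.png",im[:,:,::-1]); c=get_calibration(n); print(n,c)
print(get_obs())
E
```

```text
pics
scene {'mtx': array([[531.90019369,   0.        , 278.86572144],
       [  0.        , 531.90019369, 205.74269744],
       [  0.        ,   0.        ,   1.        ]]), 'eye': array([ 135.05678658, -767.13819785,  956.43240537]), 'orientation': array([-2.36418662,  0.00981436, -0.54104485])}
top {'mtx': array([[433.8571013 ,   0.        , 279.95580474],
       [  0.        , 433.8571013 , 211.03871886],
       [  0.        ,   0.        ,   1.        ]]), 'eye': array([ 409.48024188,  -34.60139246, 1377.26770938]), 'orientation': array([-3.02008922, -0.0081554 , -1.5604002 ])}
{'time': 0.1, 'joint_positions': array([-1.48301016e+00,  3.42661562e-01,  1.52487368e+00,  1.12593940e-05,
        1.27539034e+00, -1.45985707e-01]), 'dq': array([-3.57964878e-04,  3.24685220e-04, -1.70471489e-03, -1.27690663e-04,
       -9.06878555e-05,  4.44518162e-05]), 'tau': array([ 1.60410560e-03, -4.32005382e+01, -2.44694173e+01,  7.19699822e-02,
        5.26016566e-02, -4.81631332e-05]), 'tool_pos': array([ 121.61784394, -510.3722709 ,  226.12672089]), 'tcp_rot': array([-3.14027546e+00, -2.04552075e-04,  2.33768450e-01]), 'contact_force': array([0.49751428, 0.19950018, 0.77787615]), 'moment': array([-0.05636705, -0.01379318, -0.02034198]), 'grip_width': 91.87130423477662}
```

View pics/scene0.png

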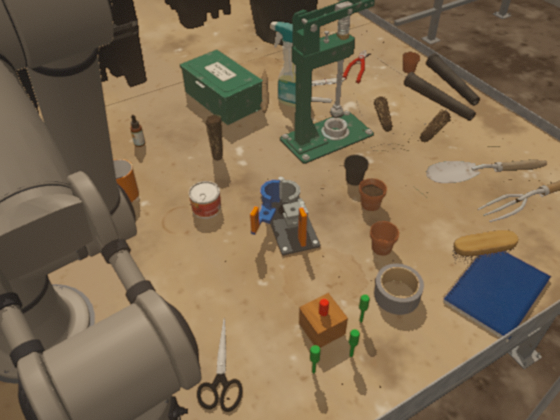

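View pics/top0.png

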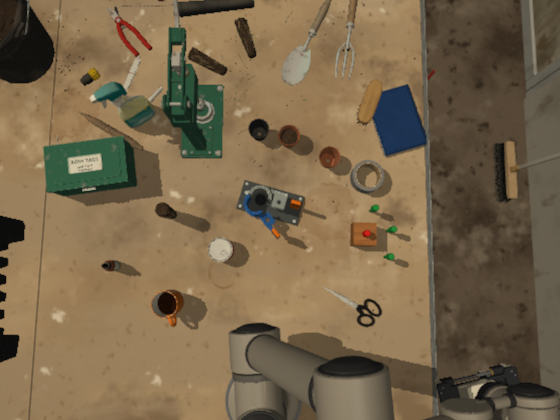

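The top image shows:
- **Plug candidates:** standing at (166,211), lying at (207,62) and (245,37), and a dropper bottle at (110,265). I choose the standing one.
- **Pin candidates:** red at (368,234), green at (375,208), (392,229) and (389,256). I choose the red one.

Next I'll check both choices in close crops.

```bash
python3 - <<'E'
import cv2,numpy as np
t=cv2.imread("pics/top0.png"); s=cv2.imread("pics/scene0.png")
def c(im,x,y,w,h,k): return cv2.resize(im[y:y+h,x:x+w],None,fx=k,fy=k,interpolation=cv2.INTER_CUBIC)
cv2.imwrite("pics/c1.png",c(t,230,170,80,75,8)[:, :640])
cv2.imwrite("pics/c2.png",c(s,240,165,90,95,6))
a=c(t,146,190,60,60,5); b=c(t,345,215,60,60,5); d=c(s,190,105,60,60,5); e=c(s,295,285,60,60,5)
cv2.imwrite("pics/c3.png",np.vstack([np.hstack([a,b]),np.hstack([d,e])]))
E
```

```text
(no output)
```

View pics/c1.png

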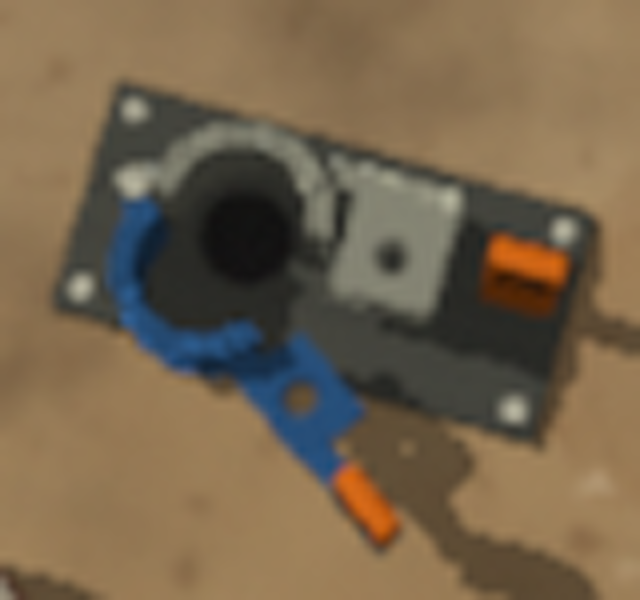

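View pics/c2.png

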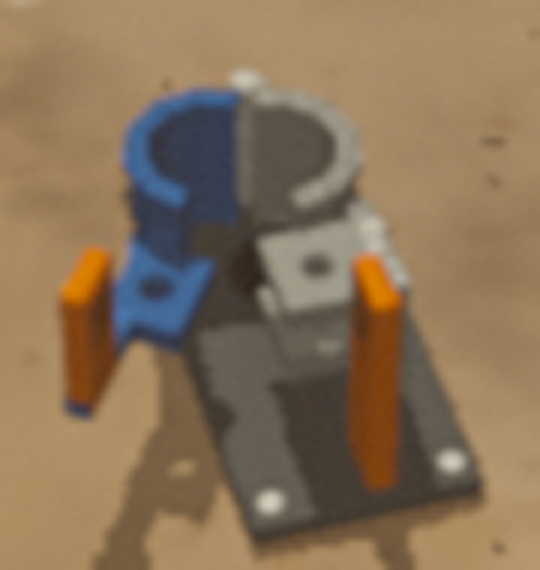

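View pics/c3.png

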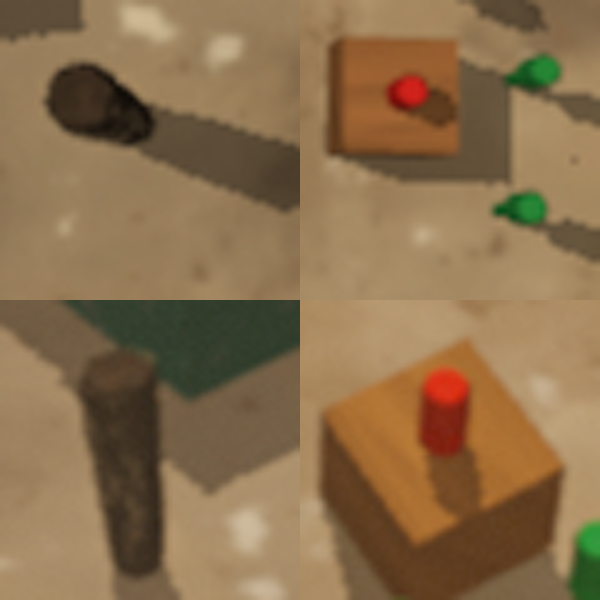

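```bash
cat > h.py <<'E'
import numpy as np, cv2
from scipy.optimize import least_squares
from scipy.spatial.transform import Rotation as Rot
from plant import *
C={n:get_calibration(n) for n in("scene","top")}
def proj(n,P):
    c=C[n]; R=Rot.from_euler('xyz',c["orientation"]).as_matrix()
    p=(np.atleast_2d(P)-c["eye"])@R; q=p@c["mtx"].T
    return q[:,:2]/q[:,2:]
def atz(n,uv,z):
    c=C[n]; R=Rot.from_euler('xyz',c["orientation"]).as_matrix()
    d=R@np.linalg.inv(c["mtx"])@np.array([uv[0],uv[1],1.]); e=c["eye"]
    return e+d*(z-e[2])/d[2]
def crop(u,v,x0,y0,k): return np.array([x0+(u+.5)/k-.5,y0+(v+.5)/k-.5])
def status():
    o=get_obs(); print({k:np.round(o[k],3).tolist() for k in("time","tool_pos","tcp_rot","contact_force","grip_width","joint_positions")})
E
cat > f.py <<'E'
from h import *
T=lambda u,v:("top",crop(u,v,230,170,8)); S=lambda u,v:("scene",crop(u,v,240,165,6))
obs=[(T(247,237),'seat'),(T(392,257),'mouth'),(T(528,258),'rt'),(T(135,178),'hinge'),(T(367,505),'ft'),
(S(318,265),'mouth'),(S(379,280),'rt'),(S(87,275),'ft'),(S(245,78),'hinge'),
(T(120,83),'c00'),(T(597,213),'c10'),(T(543,443),'c11'),(T(57,305),'c01'),(S(258,540),'c11'),(S(485,490),'c10')]
def pts(p):
    x,y,yaw,a,xc=p[:5]
    ft=np.array([-42+152*np.cos(a)-7.5*np.sin(a),-152*np.sin(a)-7.5*np.cos(a),112])
    L=dict(seat=[0,0,10],mouth=[60,0,72],rt=[110,7.5,112],hinge=[-42,0,80],ft=ft,c00=[xc-100,48,10],c10=[xc+100,48,10],c11=[xc+100,-48,10],c01=[xc-100,-48,10])
    c,s=np.cos(yaw),np.sin(yaw)
    return {k:np.array([x+c*v[0]-s*v[1],y+s*v[0]+c*v[1],v[2]]) for k,v in L.items()}
def res(p):
    P=pts(p); r=[]
    for (n,uv),k in obs:
        off=np.r_[p[5:7],0] if n=="top" else np.r_[-p[5:7],0]
        r.append(proj(n,P[k]+off)[0]-uv)
    return np.r_[np.ravel(r),p[5:7]*.15]
p0=[*atz("top",obs[0][0][1],10)[:2],-1.8,.7,28,0,0]
s=least_squares(res,p0,loss='soft_l1'); print(np.round(s.x,3))
for ((n,uv),k),r in zip(obs,res(s.x)[:-2].reshape(-1,2)): print(n,k,np.round(r,2))
for k,v in pts(s.x).items(): print(k,np.round(v,1))
def two(ut,us,z): print(np.round(atz("top",ut,z),1),np.round(atz("scene",us,z),1))
print("plug top");two(crop(82,97,146,190,5),crop(119,72,190,105,5),130)
print("plug foot");two(crop(133,122,146,190,5),crop(138,265,190,105,5),0)
print("pin top");two(crop(105,92,345,215,5),crop(146,88,295,285,5),96)
print("tin");two((221,248),(205,190),58)
E
python3 f.py
```

```text
[ 6.13413e+02  1.72380e+01 -1.83300e+00  6.25000e-01  3.47550e+01
  1.48000e-01  1.62600e+00]
top seat [-0.11  0.09]
top mouth [ 0.01 -0.14]
top rt [ 0.1  -0.08]
top hinge [-0.3   0.32]
top ft [-0.03 -0.54]
scene mouth [0.06 0.25]
scene rt [-0.06  0.  ]
scene ft [-0.2  -0.03]
scene hinge [0.02 0.35]
top c00 [ 0.29 -0.4 ]
top c10 [0.92 0.08]
top c11 [-0.31  0.2 ]
top c01 [-0.28  0.48]
scene c11 [-0.69  0.01]
scene c10 [ 1.17 -0.73]
seat [613.4  17.2  10. ]
mouth [597.8 -40.7  72. ]
rt [592.1 -90.9 112. ]
hinge [624.3  57.8  80. ]
ft [501.7 -32.3 112. ]
c00 [676.7  67.8  10. ]
c10 [ 624.8 -125.4   10. ]
c11 [ 532.1 -100.4   10. ]
c01 [584.   92.7  10. ]
plug top
[563.9 297.9 130. ] [564.9 294.8 130. ]
plug foot
[564.3 299.4   0. ] [562.5 294.7   0. ]
pin top
[ 503.4 -297.8   96. ] [ 503.5 -305.4   96. ]
tin
[455.9 133.7  58. ] [456.8 136.2  58. ]
```

```bash
cat >> h.py <<'E'
def plan(tgt,yaw=None,nmax=8,cap=1.0,gain=1.0,g=-1,o=None):
    """rows (tool axes, units) toward world target, tool kept pointing down"""
    o=o or get_obs(); p=np.array(o["tool_pos"]); R=Rot.from_euler('xyz',o["tcp_rot"])
    yw=o["tcp_rot"][2]; yaw=yw if yaw is None else yaw
    Rt=Rot.from_euler('xyz',[np.pi,0,yaw]); d=np.array(tgt)-p
    rv=(R.inv()*Rt).as_rotvec(degrees=True); 
    nn=max(1,int(np.ceil(max(np.linalg.norm(d)/(20*cap)/gain,np.abs(rv).max()/4/gain))))
    # tool-frame components may exceed 1 -> more rows
    rows=[];q=p.copy()
    for i in range(min(nn,nmax)):
        Ri=R*Rot.from_rotvec(rv*i/nn,degrees=True)
        s=Ri.inv().apply(d/nn)/20; rows.append(np.r_[s,rv/nn/4])
    print("rows needed",nn,"to go",np.round(d,1),"rot deg",np.round(rv,1))
    for r in rows: print(np.round(r,2).tolist())
E
python3 -c "
from h import *
plan([440,-330,240],1.309)"
```

```text
rows needed 19 to go [318.4 180.4  13.9] rot deg [ -0.1  -0.1 -61.6]
[0.93, -0.27, -0.04, -0.0, -0.0, -0.81]
[0.94, -0.21, -0.04, -0.0, -0.0, -0.81]
[0.95, -0.16, -0.04, -0.0, -0.0, -0.81]
[0.96, -0.11, -0.04, -0.0, -0.0, -0.81]
[0.96, -0.05, -0.04, -0.0, -0.0, -0.81]
[0.96, 0.0, -0.04, -0.0, -0.0, -0.81]
[0.96, 0.06, -0.04, -0.0, -0.0, -0.81]
[0.96, 0.11, -0.04, -0.0, -0.0, -0.81]
```

Request:
step_arm(moves=[0.95,-0.25,-0.05,0,0,-0.8,-1,0.95,-0.2,-0.05,0,0,-0.8,-1,0.95,-0.15,-0.05,0,0,-0.8,-1,0.95,-0.1,-0.05,0,0,-0.8,-1,0.95,-0.05,-0.05,0,0,-0.8,-1,0.95,0,-0.05,0,0,-0.8,-1,0.95,0.05,-0.05,0,0,-0.8,-1,0.95,0.1,-0.05,0,0,-0.8,-1])

```text
time: 0.77
tool_pos: [257.0, -432.0, 230.7]
tcp_rot: [-3.133, -0.003, 0.693]
contact_force: [-0.2, -0.3, 0.5]
grip_width: 91.5
```

```bash
python3 -c "
from h import *
status();plan([460,-300,240],1.309)"
```

```text
{'time': 0.767, 'tool_pos': [256.975, -432.017, 230.652], 'tcp_rot': [-3.133, -0.003, 0.693], 'contact_force': [-0.206, -0.299, 0.493], 'grip_width': 91.517, 'joint_positions': [-1.187, 0.303, 1.57, 0.0, 1.278, -0.309]}
rows needed 13 to go [203.  132.    9.3] rot deg [ -0.4  -0.3 -35.3]
[0.93, 0.11, -0.03, -0.01, -0.01, -0.68]
[0.92, 0.15, -0.03, -0.01, -0.01, -0.68]
[0.91, 0.2, -0.03, -0.01, -0.01, -0.68]
[0.9, 0.24, -0.03, -0.01, -0.01, -0.68]
[0.89, 0.28, -0.04, -0.01, -0.01, -0.68]
[0.87, 0.32, -0.04, -0.01, -0.01, -0.68]
[0.86, 0.36, -0.04, -0.01, -0.01, -0.68]
[0.84, 0.4, -0.04, -0.01, -0.01, -0.68]
```

Request:
step_arm(moves=[1,0.1,-0.05,0,0,-0.7,-1,1,0.15,-0.05,0,0,-0.7,-1,1,0.2,-0.05,0,0,-0.7,-1,1,0.25,-0.05,0,0,-0.7,-1,1,0.3,-0.05,0,0,-0.7,-1,1,0.35,-0.05,0,0,-0.7,-1,1,0.35,-0.05,0,0,-0.7,-1,1,0.4,-0.05,0,0,-0.7,-1])

```text
time: 1.43
tool_pos: [397.4, -329.2, 236.4]
tcp_rot: [-3.129, -0.01, 1.104]
contact_force: [0.2, -1.1, -0.1]
grip_width: 92.2
```

```bash
python3 -c "
from h import *
status();plan([564,296,240],1.309)"
```

```text
{'time': 1.433, 'tool_pos': [397.423, -329.192, 236.389], 'tcp_rot': [-3.129, -0.01, 1.104], 'contact_force': [0.19, -1.061, -0.079], 'grip_width': 92.151, 'joint_positions': [-0.843, 0.327, 1.519, 0.004, 1.311, -0.377]}
rows needed 33 to go [166.6 625.2   3.6] rot deg [ -0.7  -0.6 -11.7]
[0.96, -0.2, 0.01, -0.01, -0.0, -0.09]
[0.96, -0.19, 0.01, -0.01, -0.0, -0.09]
[0.96, -0.19, 0.01, -0.01, -0.0, -0.09]
[0.96, -0.18, 0.01, -0.01, -0.0, -0.09]
[0.96, -0.18, 0.0, -0.01, -0.0, -0.09]
[0.97, -0.17, 0.0, -0.01, -0.0, -0.09]
[0.97, -0.17, 0.0, -0.01, -0.0, -0.09]
[0.97, -0.16, 0.0, -0.01, -0.0, -0.09]
```

Request:
step_arm(moves=[1,-0.2,0,-0.05,-0.05,-0.35,-1,1,-0.2,0,-0.05,-0.05,-0.35,-1,1,-0.15,0,-0.05,-0.05,-0.35,-1,1,-0.15,0,-0.05,0,-0.35,-1,1,-0.1,0,0,0,-0.35,-1,1,-0.1,0,0,0,-0.35,-1,1,-0.05,0,0,0,-0.35,-1,1,-0.05,0,0,0,-0.35,-1])

```text
time: 2.1
tool_pos: [439.9, -164.7, 233.6]
tcp_rot: [-3.138, -0.002, 1.312]
contact_force: [0.0, -0.1, 1.2]
grip_width: 92.1
```

Request:
step_arm(moves=[1,0,0,0,0,-0.1,-1,1,0,0,0,0,-0.1,-1,1,0,0,0,0,0,-1,1,0,0,0,0,0,-1,1,0,0,0,0,0,-1,1,0,0,0,0,0,-1,1,0,0,0,0,0,-1,1,0,0,0,0,0,-1])

```text
time: 2.77
tool_pos: [477.9, -0.6, 231.5]
tcp_rot: [-3.132, -0.002, 1.328]
contact_force: [1.2, -0.1, -0.2]
grip_width: 91.8
```

```bash
python3 - <<'E'
from h import *
status();plan([564,296,240],1.309)
t=capture("top"); s=capture("scene")
cv2.imwrite("pics/t1.png",t[:,:,::-1]);cv2.imwrite("pics/s1.png",s[:,:,::-1])
for n,im in(("top",t),("scene",s)):
    h=cv2.cvtColor(im,cv2.COLOR_RGB2HSV); m=((h[...,0]<8)|(h[...,0]>172))&(h[...,1]>170)&(h[...,2]>110)
    k,l,st,ce=cv2.connectedComponentsWithStats(m.astype(np.uint8))
    for i in range(1,k):
        if st[i,4]>15: print(n,st[i],np.round(ce[i],1))
E
```

```text
{'time': 2.767, 'tool_pos': [477.902, -0.558, 231.487], 'tcp_rot': [-3.132, -0.002, 1.328], 'contact_force': [1.159, -0.141, -0.218], 'grip_width': 91.809, 'joint_positions': [-0.164, 0.257, 1.632, 0.003, 1.262, 0.078]}
rows needed 16 to go [ 86.1 296.6   8.5] rot deg [-0.6 -0.1  1.1]
[0.96, 0.04, -0.02, -0.01, -0.0, 0.02]
[0.96, 0.04, -0.02, -0.01, -0.0, 0.02]
[0.96, 0.04, -0.02, -0.01, -0.0, 0.02]
[0.96, 0.03, -0.02, -0.01, -0.0, 0.02]
[0.96, 0.03, -0.03, -0.01, -0.0, 0.02]
[0.96, 0.03, -0.03, -0.01, -0.0, 0.02]
[0.96, 0.03, -0.03, -0.01, -0.0, 0.02]
[0.96, 0.03, -0.03, -0.01, -0.0, 0.02]
top [120  19  31  30 143] [135.5  32.9]
top [116  22  21  34 130] [125.3  39.8]
top [362 230   9   7  45] [366.3 233. ]
scene [344  58  21  23 143] [355.8  67.9]
scene [199 202  18  14  87] [207.  207.2]
scene [319 299  10  17 128] [323.5 307. ]
```

Request:
step_arm(moves=[1,0.05,-0.1,-0.1,0,0,-1,1,0.05,-0.05,-0.05,0,0,-1,1,0.05,-0.05,0,0,0,-1,1,0.05,-0.05,0,0,0,-1,1,0.05,-0.05,0,0,0,-1,1,0.05,-0.05,0,0,0,-1,1,0.05,-0.05,0,0,0,-1,1,0.05,-0.05,0,0,0,-1])

```text
time: 3.53
tool_pos: [523.8, 152.8, 238.4]
tcp_rot: [-3.138, 0.003, 1.326]
contact_force: [1.2, -0.8, 0.4]
grip_width: 91.8
```

Request:
step_arm(moves=[1,0.05,-0.05,0,0,0,-1,1,0.05,-0.05,0,0,0,-1,1,0.05,0,0,0,0,-1,1,0.05,0,0,0,0,-1,0.5,0,0,0,0,0,-1,0,0,0,0,0,0,-1])

```text
time: 4.03
tool_pos: [551.2, 241.4, 237.6]
tcp_rot: [-3.135, 0.006, 1.326]
contact_force: [0.5, -0.2, -0.6]
grip_width: 92.1
```

```bash
python3 - <<'E'
from h import *
status();plan([564,296,240],1.309)
t=capture("top"); s=capture("scene")
cv2.imwrite("pics/t1.png",t[:,:,::-1]);cv2.imwrite("pics/s1.png",s[:,:,::-1])
a=cv2.resize(t[170:260,120:220,::-1],None,fx=4,fy=4); b=cv2.resize(s[60:170,170:270,::-1],None,fx=4,fy=4)
im=np.zeros((440,800,3),np.uint8); im[:360,:400]=a; im[:440,400:]=b
cv2.imwrite("pics/c4.png",im)
E
```

```text
{'time': 4.033, 'tool_pos': [551.175, 241.402, 237.595], 'tcp_rot': [-3.135, 0.006, 1.326], 'contact_force': [0.531, -0.228, -0.597], 'grip_width': 92.143, 'joint_positions': [0.286, 0.483, 1.272, -0.002, 1.395, 0.531]}
rows needed 3 to go [12.8 54.6  2.4] rot deg [-0.4  0.3  1. ]
[0.93, -0.01, -0.05, -0.03, 0.03, 0.08]
[0.93, -0.02, -0.04, -0.03, 0.03, 0.08]
[0.93, -0.02, -0.04, -0.03, 0.03, 0.08]
```

View pics/c4.png

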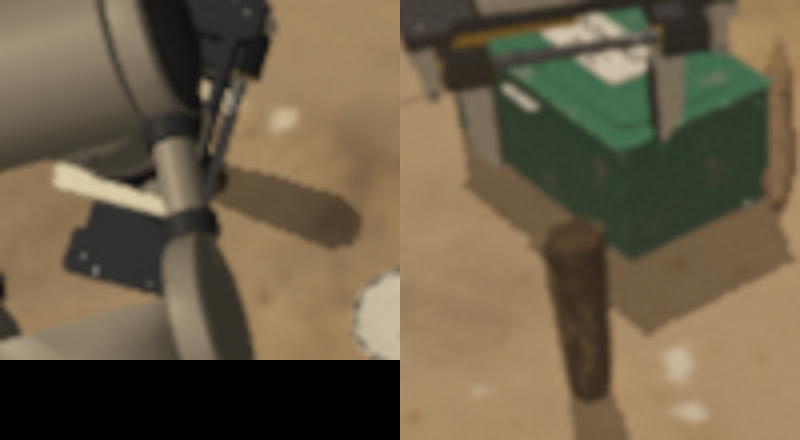

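```bash
python3 - <<'E'
from h import *
p=np.array([551.2,241.4,237.6]); y=np.array([np.sin(1.326),-np.cos(1.326),0])
print(proj("scene",[p,p+y*50,p-y*50, p+y*46,p-y*46,p+y*65,p-y*65]))
E
```

```text
[[213.6806531   95.35570041]
 [234.05517151  91.75005044]
 [192.9858982   99.01802219]
 [232.43681957  92.03644792]
 [194.653441    98.72291948]
 [240.1061896   90.67921025]
 [186.71389422 100.12796994]]
```

Request:
step_arm(moves=[1,0,0,-0.05,0.05,0.05,-1,1,0,0,-0.05,0.05,0.05,-1,0.9,0,0.1,0,0,0.05,-1,0.1,0,0,0,0,0,-1])

```text
time: 4.47
tool_pos: [566.2, 292.6, 236.1]
tcp_rot: [-3.141, 0.002, 1.307]
contact_force: [-0.7, -0.6, -0.7]
grip_width: 92.0
```

```bash
python3 - <<'E'
from h import *
status();plan([564.3,296.3,240],1.309)
s=capture("scene")
b=cv2.resize(s[50:170,170:270,::-1],None,fx=6,fy=5)
cv2.imwrite("pics/c5.png",b)
E
```

```text
{'time': 4.467, 'tool_pos': [566.239, 292.585, 236.052], 'tcp_rot': [-3.141, 0.002, 1.307], 'contact_force': [-0.652, -0.573, -0.676], 'grip_width': 91.967, 'joint_positions': [0.358, 0.549, 1.165, -0.002, 1.428, 0.621]}
rows needed 1 to go [-1.9  3.7  3.9] rot deg [-0.   0.1 -0.1]
[0.15, -0.14, -0.2, -0.0, 0.03, -0.02]
```

View pics/c5.png

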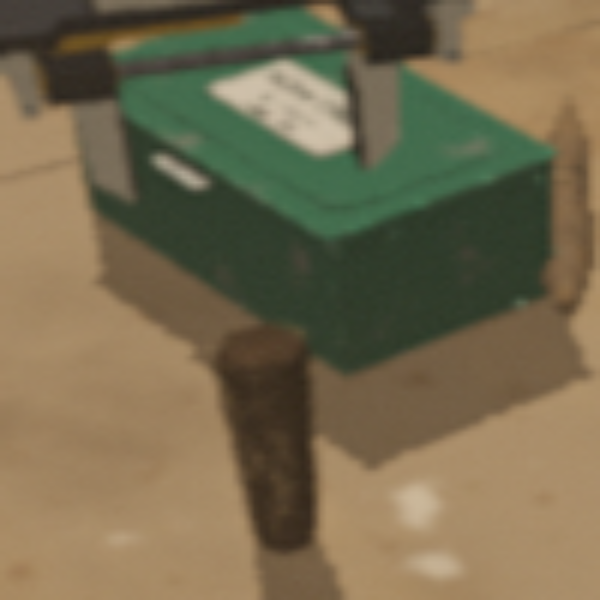

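Request:
step_arm(moves=[0.15,-0.1,1,0,0,0,-1,0,0,1,0,0,0,-1,0,0,1,0,0,0,-1,0,0,1,0,0,0,-1,0,0,1,0,0,0,-1,0,0,1,0,0,0,-1,0,0,0.5,0,0,0,-1,0,0,0,0,0,0,-1])

```text
time: 5.18
tool_pos: [566.1, 281.1, 105.9]
tcp_rot: [3.136, 0.005, 1.301]
contact_force: [-0.3, -1.1, 0.5]
grip_width: 91.9
```

```bash
python3 - <<'E'
from h import *
status();plan([564.3,296.3,99],1.309)
s=capture("scene")
b=cv2.resize(s[50:170,170:270,::-1],None,fx=6,fy=5)
cv2.imwrite("pics/c6.png",b)
E
```

```text
{'time': 5.183, 'tool_pos': [566.115, 281.07, 105.904], 'tcp_rot': [3.136, 0.005, 1.301], 'contact_force': [-0.339, -1.096, 0.453], 'grip_width': 91.928, 'joint_positions': [0.343, 0.643, 1.368, -0.008, 1.129, 0.617]}
rows needed 1 to go [-1.8 15.2 -6.9] rot deg [ 0.3  0.3 -0.5]
[0.71, -0.29, 0.34, 0.08, 0.08, -0.11]
```

View pics/c6.png

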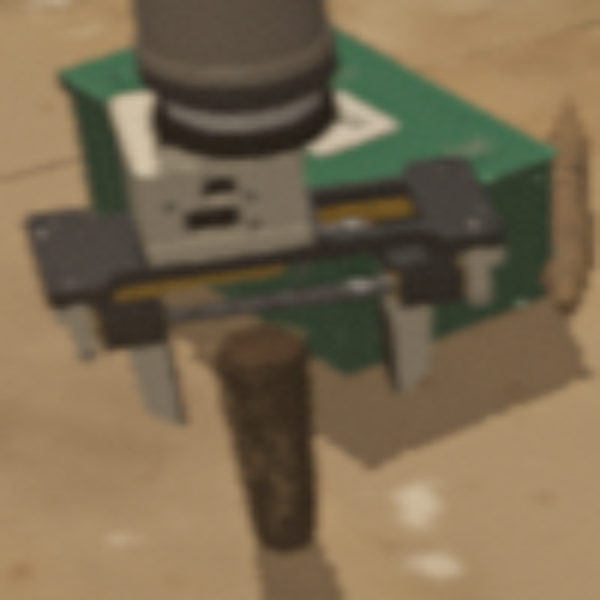

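Request:
step_arm(moves=[0.5,-0.2,0.1,0.05,0.05,0,-1,0.3,0,0,0,0,0,-1])

```text
time: 5.4
tool_pos: [568.0, 296.9, 107.2]
tcp_rot: [3.137, -0.0, 1.298]
contact_force: [-0.5, -0.3, 0.2]
grip_width: 92.0
```

```bash
python3 - <<'E'
from h import *
status();plan([564.3,296.3,99],1.309)
E
```

```text
{'time': 5.4, 'tool_pos': [568.025, 296.886, 107.182], 'tcp_rot': [3.137, -0.0, 1.298], 'contact_force': [-0.469, -0.33, 0.188], 'grip_width': 92.038, 'joint_positions': [0.363, 0.655, 1.341, -0.003, 1.142, 0.637]}
rows needed 1 to go [-3.7 -0.6 -8.2] rot deg [ 0.3 -0.  -0.6]
[-0.08, -0.17, 0.41, 0.07, -0.0, -0.15]
```

Request:
step_arm(moves=[0,-0.15,0.35,0.05,0,-0.1,-1,0,0,0,0,0,0,-1])

```text
time: 5.57
tool_pos: [566.4, 299.9, 102.1]
tcp_rot: [3.137, -0.003, 1.307]
contact_force: [-0.3, 0.9, -0.6]
grip_width: 92.0
```

```bash
python3 - <<'E'
from h import *
status();plan([564.3,296.3,99],1.309)
s=capture("scene")
b=cv2.resize(s[50:170,170:270,::-1],None,fx=6,fy=5)
cv2.imwrite("pics/c7.png",b)
E
```

```text
{'time': 5.567, 'tool_pos': [566.351, 299.928, 102.089], 'tcp_rot': [3.137, -0.003, 1.307], 'contact_force': [-0.274, 0.897, -0.639], 'grip_width': 91.963, 'joint_positions': [0.368, 0.659, 1.348, -0.0, 1.128, 0.631]}
rows needed 1 to go [-2.1 -3.6 -3.1] rot deg [ 0.3 -0.2 -0.1]
[-0.2, -0.05, 0.15, 0.07, -0.05, -0.02]
```

View pics/c7.png

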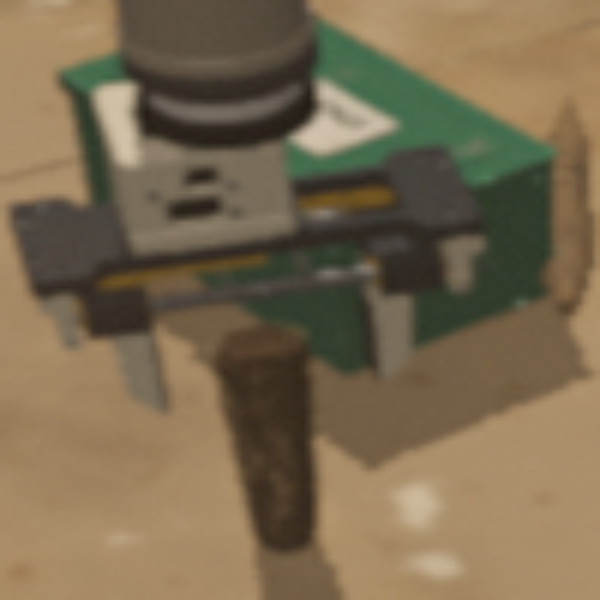

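Request:
step_arm(moves=[-0.1,-0.05,0.15,0.05,-0.05,0,-1,0,0,0,0,0,0,1,0,0,0,0,0,0,1,0,0,0,0,0,0,1,0,0,0,0,0,0,1])

```text
time: 6.03
tool_pos: [565.9, 298.8, 101.0]
tcp_rot: [3.137, -0.002, 1.308]
contact_force: [-0.8, 0.4, 0.1]
grip_width: 69.9
```

```bash
python3 - <<'E'
from h import *
status();plan([564.3,296.3,99],1.309)
E
```

```text
{'time': 6.033, 'tool_pos': [565.894, 298.755, 101.013], 'tcp_rot': [3.137, -0.002, 1.308], 'contact_force': [-0.753, 0.381, 0.057], 'grip_width': 69.924, 'joint_positions': [0.367, 0.66, 1.351, -0.002, 1.126, 0.63]}
rows needed 1 to go [-1.6 -2.5 -2. ] rot deg [ 0.3 -0.1 -0.1]
[-0.14, -0.05, 0.1, 0.07, -0.02, -0.01]
```

Request:
step_arm(moves=[-0.1,-0.05,0.1,0.05,0,0,1,0,0,0,0,0,0,1,0,0,0,0,0,0,1,0,0,0,0,0,0,1,0,0,0,0,0,0,1,0,0,0,0,0,0,1,0,0,0,0,0,0,1])

```text
time: 6.62
tool_pos: [564.4, 296.6, 98.9]
tcp_rot: [3.141, -0.002, 1.307]
contact_force: [0.0, 0.2, 0.1]
grip_width: 41.7
```

```bash
python3 - <<'E'
from h import *
status();plan([564.3,296.3,99],1.309)
s=capture("scene")
b=cv2.resize(s[50:170,170:270,::-1],None,fx=6,fy=5)
cv2.imwrite("pics/c8.png",b)
E
```

```text
{'time': 6.617, 'tool_pos': [564.381, 296.551, 98.854], 'tcp_rot': [3.141, -0.002, 1.307], 'contact_force': [0.028, 0.177, 0.084], 'grip_width': 41.688, 'joint_positions': [0.363, 0.66, 1.358, 0.001, 1.122, 0.626]}
rows needed 1 to go [-0.1 -0.3  0.1] rot deg [ 0.  -0.1 -0.1]
[-0.01, -0.0, -0.01, 0.01, -0.02, -0.02]
```

View pics/c8.png

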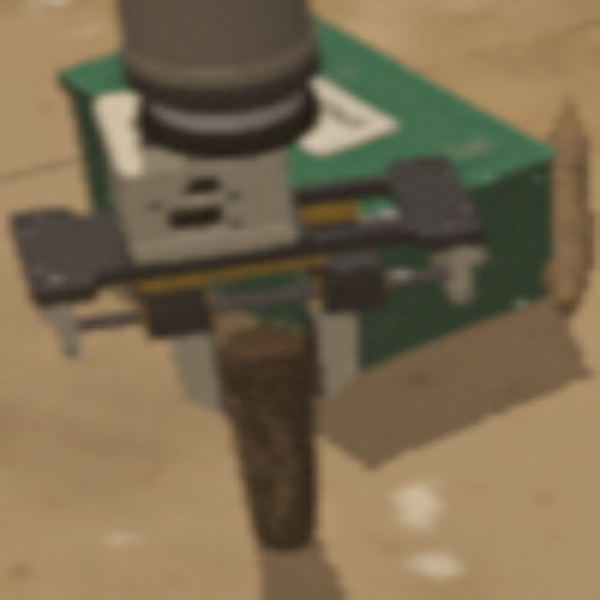

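Request:
step_arm(moves=[0,0,-0.5,0,0,0,1,0,0,-1,0,0,0,1,0,0,-1,0,0,0,1,0,0,-1,0,0,0,1,0,0,-1,0,0,0,1,0,0,-1,0,0,0,1,0,0,-1,0,0,0,1,0,0,-1,0,0,0,1])

```text
time: 7.33
tool_pos: [561.0, 295.2, 252.8]
tcp_rot: [-3.132, 0.006, 1.308]
contact_force: [0.1, 0.3, -1.6]
grip_width: 41.5
```

```bash
python3 - <<'E'
from h import *
status();plan([613.4,17.2,230],1.309)
E
```

```text
{'time': 7.333, 'tool_pos': [561.007, 295.234, 252.784], 'tcp_rot': [-3.132, 0.006, 1.308], 'contact_force': [0.053, 0.306, -1.554], 'grip_width': 41.466, 'joint_positions': [0.363, 0.54, 1.136, 0.001, 1.477, 0.626]}
rows needed 15 to go [  52.4 -278.   -22.8] rot deg [-0.6  0.4 -0.1]
[-0.85, 0.41, 0.08, -0.01, 0.01, -0.0]
[-0.85, 0.41, 0.08, -0.01, 0.01, -0.0]
[-0.85, 0.41, 0.08, -0.01, 0.01, -0.0]
[-0.85, 0.41, 0.08, -0.01, 0.01, -0.0]
[-0.85, 0.41, 0.08, -0.01, 0.01, -0.0]
[-0.85, 0.41, 0.08, -0.01, 0.01, -0.0]
[-0.85, 0.41, 0.08, -0.01, 0.01, -0.0]
[-0.85, 0.41, 0.08, -0.01, 0.01, -0.0]
```

Request:
step_arm(moves=[-0.4,0.2,0,-0.05,0.05,0,1,-0.85,0.4,0,-0.05,0,0,1,-0.85,0.4,0,-0.05,0,0,1,-0.85,0.4,0,0,0,0,1,-0.85,0.4,0,0,0,0,1,-0.85,0.4,0,0,0,0,1,-0.85,0.4,0,0,0,0,1,-0.85,0.4,0,0,0,0,1])

```text
time: 8.0
tool_pos: [585.8, 151.7, 255.0]
tcp_rot: [3.135, -0.002, 1.314]
contact_force: [0.4, -1.0, -1.1]
grip_width: 41.5
```

Request:
step_arm(moves=[-0.85,0.4,0,0,0,0,1,-0.85,0.4,0,0,0,0,1,-0.85,0.4,0,0,0,0,1,-0.85,0.4,0,0,0,0,1,-0.6,0.3,0,0,0,0,1,-0.3,0.15,0,0,0,0,1,0,0,0,0,0,0,1])

```text
time: 8.58
tool_pos: [600.9, 45.1, 248.9]
tcp_rot: [-3.141, 0.003, 1.308]
contact_force: [0.1, 0.2, -1.4]
grip_width: 41.7
```

```bash
python3 - <<'E'
from h import *
status();plan([613.4,17.2,230],1.309)
E
```

```text
{'time': 8.583, 'tool_pos': [600.877, 45.088, 248.915], 'tcp_rot': [-3.141, 0.003, 1.308], 'contact_force': [0.112, 0.204, -1.398], 'grip_width': 41.695, 'joint_positions': [-0.051, 0.474, 1.257, -0.002, 1.412, 0.212]}
rows needed 2 to go [ 12.5 -27.9 -18.9] rot deg [-0.   0.1 -0. ]
[-0.59, 0.48, 0.47, -0.0, 0.02, -0.0]
[-0.59, 0.48, 0.47, -0.0, 0.02, -0.0]
```

Request:
step_arm(moves=[-0.6,0.5,0.3,0,0,0,1,-0.5,0.4,0.3,0,0,0,1,-0.1,0.1,0.2,0,0,0,1,0,0,0,0,0,0,1])

```text
time: 8.92
tool_pos: [613.8, 17.4, 231.4]
tcp_rot: [-3.14, 0.001, 1.31]
contact_force: [0.7, 0.5, -1.3]
grip_width: 41.5
```

```bash
python3 - <<'E'
from h import *
status();plan([613.4,17.2,200],1.309)
s=capture("scene")
b=cv2.resize(s[120:260,220:340,::-1],None,fx=5,fy=4.2)
cv2.imwrite("pics/c9.png",b)
E
```

```text
{'time': 8.917, 'tool_pos': [613.842, 17.424, 231.377], 'tcp_rot': [-3.14, 0.001, 1.31], 'contact_force': [0.663, 0.483, -1.253], 'grip_width': 41.476, 'joint_positions': [-0.096, 0.507, 1.251, -0.001, 1.386, 0.165]}
rows needed 2 to go [ -0.4  -0.2 -31.4] rot deg [-0.1  0.1  0. ]
[-0.01, -0.01, 0.78, -0.01, 0.01, 0.0]
[-0.01, -0.01, 0.78, -0.01, 0.01, 0.0]
```

View pics/c9.png

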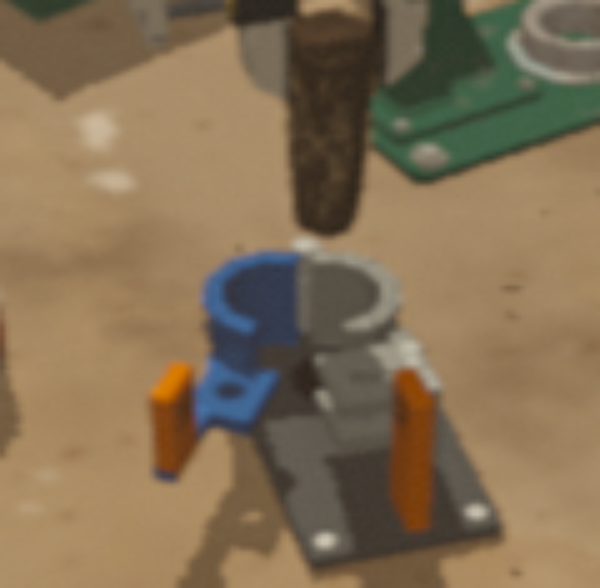

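```bash
python3 - <<'E'
from h import *
off=np.array([-.15,-1.6,0])
for d in (0,20,41,60,98.9): 
    print(proj("scene",np.array([613.8,17.4,231.4-d])+off), proj("scene",np.array([613.4,17.2,110-d])+off))
# circle of foot r 15 and of top r21.5
a=np.linspace(0,2*np.pi,36)
for z,r in((132.5,15),(262.5,21.5)):
    q=proj("scene",np.c_[613.8+r*np.cos(a),17.4+r*np.sin(a),0*a+z]+off); print(q.min(0),q.max(0))
E
```

```text
[[285.33541281 139.03555943]] [[285.29376688 180.09939608]]
[[285.34578632 146.19759237]] [[285.30390151 186.30720722]]
[[285.35641094 153.53299678]] [[285.31429914 192.67611679]]
[[285.36579591 160.0125267 ]] [[285.32349852 198.31105479]]
[[285.38436619 172.83374101]] [[285.34174293 209.48638561]]
[278.92695444 168.53867076] [291.86720929 177.20807183]
[275.31037597 121.50758563] [295.36760707 133.74740254]
```

Request:
step_arm(moves=[0,0,0.6,0,0,0,1,0,0,0.7,0,0,0,1,0,0,0.7,0,0,0,1,0,0,0.5,0,0,0,1,0,0,0,0,0,0,1])

```text
time: 9.38
tool_pos: [613.8, 22.1, 181.7]
tcp_rot: [3.141, -0.001, 1.313]
contact_force: [0.2, 0.8, -1.4]
grip_width: 41.4
```

```bash
python3 - <<'E'
from h import *
status();plan([613.4,17.2,115],1.309,cap=.6)
E
```

```text
{'time': 9.383, 'tool_pos': [613.839, 22.118, 181.729], 'tcp_rot': [3.141, -0.001, 1.313], 'contact_force': [0.161, 0.791, -1.44], 'grip_width': 41.429, 'joint_positions': [-0.089, 0.54, 1.332, 0.001, 1.268, 0.168]}
rows needed 6 to go [ -0.4  -4.9 -66.7] rot deg [ 0.1 -0.1  0.3]
[-0.04, 0.01, 0.56, 0.0, -0.0, 0.01]
[-0.04, 0.01, 0.56, 0.0, -0.0, 0.01]
[-0.04, 0.01, 0.56, 0.0, -0.0, 0.01]
[-0.04, 0.01, 0.56, 0.0, -0.0, 0.01]
[-0.04, 0.01, 0.56, 0.0, -0.0, 0.01]
[-0.04, 0.01, 0.56, 0.0, -0.0, 0.01]
```

Request:
step_arm(moves=[-0.25,0,0.2,0,0,0,1,0,0,0,0,0,0,1])

```text
time: 9.55
tool_pos: [612.4, 18.1, 177.9]
tcp_rot: [3.141, -0.001, 1.315]
contact_force: [-0.4, 0.2, -1.0]
grip_width: 41.4
```

Request:
step_arm(moves=[0,0,0.6,0,0,0,1,0,0,0.6,0,0,0,1,0,0,0.2,0,0,0,1,0,0,0,0,0,0,1])

```text
time: 9.88
tool_pos: [614.3, 18.0, 152.8]
tcp_rot: [3.134, -0.003, 1.315]
contact_force: [0.1, -0.8, -0.9]
grip_width: 41.5
```

```bash
python3 - <<'E'
from h import *
status();plan([613.4,17.2,115],1.309,cap=.6)
E
```

```text
{'time': 9.883, 'tool_pos': [614.316, 17.965, 152.805], 'tcp_rot': [3.134, -0.003, 1.315], 'contact_force': [0.12, -0.757, -0.942], 'grip_width': 41.493, 'joint_positions': [-0.096, 0.563, 1.377, 0.002, 1.194, 0.159]}
rows needed 4 to go [ -0.9  -0.8 -37.8] rot deg [ 0.4 -0.2  0.3]
[-0.01, -0.01, 0.47, 0.03, -0.01, 0.02]
[-0.01, -0.01, 0.47, 0.03, -0.01, 0.02]
[-0.01, -0.01, 0.47, 0.03, -0.01, 0.02]
[-0.01, -0.01, 0.47, 0.03, -0.01, 0.02]
```

Request:
step_arm(moves=[0,0,0.5,0.05,0,0,1,0,0,0.5,0.05,0,0.05,1,0,0,0.4,0,0,0,1,0,0,0,0,0,0,1])

```text
time: 10.22
tool_pos: [615.7, 17.8, 124.6]
tcp_rot: [3.138, -0.003, 1.311]
contact_force: [-0.5, 0.2, -1.0]
grip_width: 41.9
```

```bash
python3 - <<'E'
from h import *
status();plan([613.4,17.2,110],1.309,cap=.6)
E
```

```text
{'time': 10.217, 'tool_pos': [615.667, 17.804, 124.632], 'tcp_rot': [3.138, -0.003, 1.311], 'contact_force': [-0.452, 0.208, -1.014], 'grip_width': 41.89, 'joint_positions': [-0.097, 0.595, 1.403, 0.003, 1.14, 0.162]}
rows needed 2 to go [ -2.3  -0.6 -14.6] rot deg [ 0.2 -0.2  0.1]
[-0.03, -0.05, 0.37, 0.02, -0.02, 0.01]
[-0.03, -0.05, 0.37, 0.02, -0.02, 0.01]
```

Request:
step_arm(moves=[0,-0.1,0.3,0,0,0,1,0,0,0.15,0,0,0,1,0,0,0,0,0,0,1])

```text
time: 10.47
tool_pos: [613.6, 18.4, 114.2]
tcp_rot: [3.139, -0.003, 1.311]
contact_force: [0.2, 0.5, -1.4]
grip_width: 41.4
```

```bash
python3 - <<'E'
from h import *
status();plan([613.4,17.2,109.5],1.309,cap=.6)
E
```

```text
{'time': 10.467, 'tool_pos': [613.561, 18.38, 114.249], 'tcp_rot': [3.139, -0.003, 1.311], 'contact_force': [0.225, 0.467, -1.444], 'grip_width': 41.402, 'joint_positions': [-0.096, 0.602, 1.421, 0.003, 1.115, 0.162]}
rows needed 1 to go [-0.2 -1.2 -4.7] rot deg [ 0.2 -0.2  0.1]
[-0.06, 0.01, 0.24, 0.04, -0.05, 0.03]
```

Request:
step_arm(moves=[-0.05,0,0.2,0.05,-0.05,0,1,0,0,0.05,0,0,0,1,0,0,0,0,0,0,1])

```text
time: 10.72
tool_pos: [613.4, 17.3, 109.0]
tcp_rot: [-3.141, 0.0, 1.311]
contact_force: [-0.1, -0.7, -0.7]
grip_width: 41.5
```

```bash
python3 - <<'E'
from h import *
status();plan([613.4,17.2,109.5],1.309,cap=.6)
s=capture("scene")
b=cv2.resize(s[120:260,220:340,::-1],None,fx=5,fy=4.2)
cv2.imwrite("pics/c10.png",b)
E
```

```text
{'time': 10.717, 'tool_pos': [613.426, 17.35, 109.01], 'tcp_rot': [-3.141, 0.0, 1.311], 'contact_force': [-0.093, -0.697, -0.741], 'grip_width': 41.509, 'joint_positions': [-0.096, 0.61, 1.423, -0.0, 1.11, 0.164]}
rows needed 1 to go [-0.  -0.1  0.5] rot deg [-0.   0.   0.1]
[-0.01, 0.0, -0.02, -0.01, 0.01, 0.03]
```

View pics/c10.png

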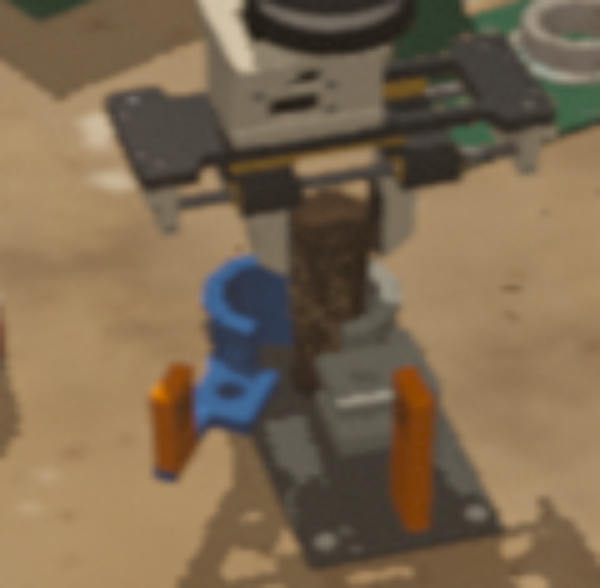

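Request:
step_arm(moves=[0,0,0.05,0,0,0,1,0,0,0,0,0,0,1])

```text
time: 10.93
tool_pos: [614.0, 17.3, 109.2]
tcp_rot: [3.14, 0.0, 1.311]
contact_force: [-0.0, 0.3, -1.4]
grip_width: 41.6
```

Request:
step_arm(moves=[0,0,0.05,0,0,0,1,0,0,0,0,0,0,1])

```text
time: 11.1
tool_pos: [614.5, 17.3, 109.0]
tcp_rot: [3.139, -0.0, 1.311]
contact_force: [-0.9, -0.3, -0.9]
grip_width: 41.7
```

Request:
step_arm(moves=[0,-0.05,0.1,0,0,0,1,0,0,0.1,0,0,0,1])

```text
time: 11.27
tool_pos: [615.0, 17.5, 108.6]
tcp_rot: [3.134, -0.001, 1.311]
contact_force: [-6.9, 1.2, 16.5]
grip_width: 41.4
```

Request:
step_arm(moves=[0,0,0.1,0,0,0,1,0,0,0,0,0,0,1])

```text
time: 11.43
tool_pos: [614.8, 17.6, 109.4]
tcp_rot: [3.132, -0.001, 1.311]
contact_force: [0.2, 0.6, -1.2]
grip_width: 41.2
```

Request:
step_arm(moves=[0,-0.05,0,0.15,0,0,1,0,0,0.05,0,0,0,1,0,0,0,0,0,0,-1,0,0,0,0,0,0,-1,0,0,0,0,0,0,-1,0,0,0,0,0,0,-1])

```text
time: 11.93
tool_pos: [614.1, 17.9, 107.8]
tcp_rot: [-3.14, -0.001, 1.311]
contact_force: [0.5, -0.9, -0.8]
grip_width: 63.8
```

```bash
python3 - <<'E'
from h import *
status();plan([613.4,17.2,109.5],1.309,cap=.6)
s=capture("scene")
b=cv2.resize(s[120:260,220:340,::-1],None,fx=5,fy=4.2)
cv2.imwrite("pics/c11.png",b)
E
```

```text
{'time': 11.933, 'tool_pos': [614.099, 17.855, 107.765], 'tcp_rot': [-3.14, -0.001, 1.311], 'contact_force': [0.544, -0.92, -0.815], 'grip_width': 63.826, 'joint_positions': [-0.096, 0.613, 1.421, 0.002, 1.109, 0.162]}
rows needed 1 to go [-0.7 -0.7  1.7] rot deg [-0.1 -0.1  0.1]
[-0.04, -0.03, -0.09, -0.02, -0.02, 0.03]
```

View pics/c11.png

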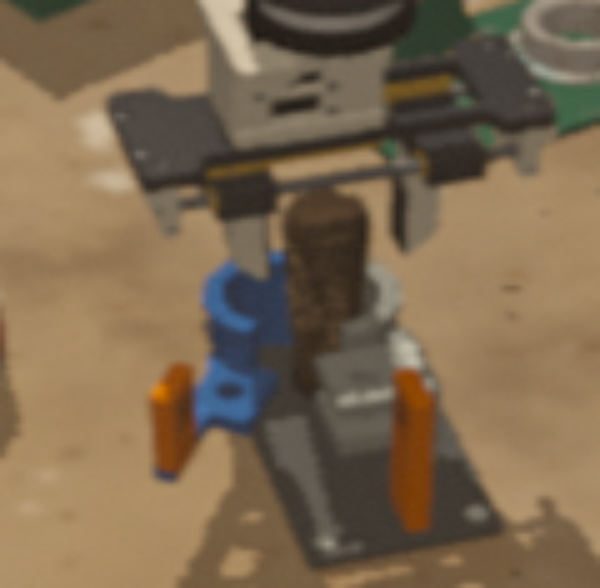

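Plug stands on the disc (top ellipse at about crop (327,205)). I'll rise straight up.

Request:
step_arm(moves=[0,0,0,0,0,0,-1,0,0,-0.2,0,0,0,-1,0,0,-0.5,0,0,0,-1,0,0,-0.8,0,0,0,-1,0,0,-1,0,0,0,-1,0,0,-1,0,0,0,-1,0,0,-1,0,0,0,-1,0,0,-1,0,0,0,1])

```text
time: 12.65
tool_pos: [611.7, 17.8, 220.6]
tcp_rot: [-3.13, 0.0, 1.311]
contact_force: [-0.5, -0.1, -0.2]
grip_width: 88.4
```

```bash
python3 - <<'E'
from h import *
status()
s=capture("scene")
b=cv2.resize(s[120:260,220:340,::-1],None,fx=5,fy=4.2)
cv2.imwrite("pics/c12.png",b)
E
```

```text
{'time': 12.65, 'tool_pos': [611.692, 17.821, 220.571], 'tcp_rot': [-3.13, 0.0, 1.311], 'contact_force': [-0.476, -0.119, -0.234], 'grip_width': 88.416, 'joint_positions': [-0.097, 0.515, 1.267, 0.002, 1.371, 0.162]}
```

View pics/c12.png

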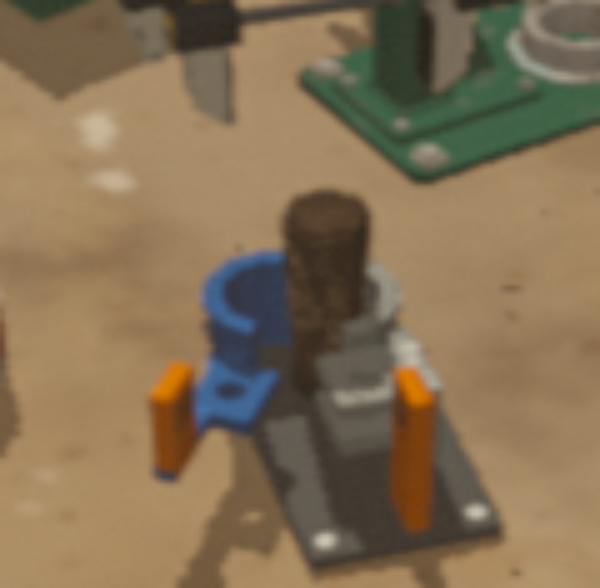

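```bash
cat >> h.py <<'E'
J0=np.array([613.4,17.2]); JY=-1.833
XJ=np.array([np.cos(JY),np.sin(JY)]); YJ=np.array([-np.sin(JY),np.cos(JY)])
def jw(x,y,z): return np.r_[J0+x*XJ+y*YJ,z]
def wj(p): d=np.array(p[:2])-J0; return np.r_[d@XJ,d@YJ,p[2]]
E
python3 -c "
from h import *
plan(jw(55,-128,215),1.309)"
```

```text
rows needed 8 to go [-138.2  -20.4  -10.6] rot deg [-0.2 -0.1  0.1]
[-0.35, -0.8, 0.07, -0.01, -0.0, 0.0]
[-0.35, -0.8, 0.07, -0.01, -0.0, 0.0]
[-0.35, -0.8, 0.07, -0.01, -0.0, 0.0]
[-0.35, -0.8, 0.07, -0.01, -0.0, 0.0]
[-0.35, -0.8, 0.07, -0.01, -0.0, 0.0]
[-0.35, -0.8, 0.07, -0.01, -0.0, 0.0]
[-0.35, -0.8, 0.07, -0.01, -0.0, 0.0]
[-0.35, -0.8, 0.07, -0.01, -0.0, 0.0]
```

Request:
step_arm(moves=[-0.35,-0.8,0,0,0,0,1,-0.35,-0.85,0,0,0,0,1,-0.35,-0.85,0,0,0,0,1,-0.35,-0.85,0,0,0,0,1,-0.35,-0.85,0,0,0,0,1,-0.35,-0.85,0,0,0,0,1,-0.35,-0.85,0,0,0,0,1,-0.35,-0.85,0,0,0,0,1])

```text
time: 13.37
tool_pos: [467.5, -2.4, 233.1]
tcp_rot: [3.128, -0.004, 1.312]
contact_force: [0.6, 0.6, 0.5]
grip_width: 32.3
```

```bash
python3 -c "
from h import *
status();print(wj(get_obs()['tool_pos']));plan(jw(55,-128,200),1.309)"
```

```text
{'time': 13.367, 'tool_pos': [467.537, -2.37, 233.061], 'tcp_rot': [3.128, -0.004, 1.312], 'contact_force': [0.613, 0.583, 0.46], 'grip_width': 32.349, 'joint_positions': [-0.171, 0.223, 1.673, 0.003, 1.231, 0.087]}
[  56.71051917 -135.80519334  233.0607155 ]
rows needed 2 to go [  8.   -0.4 -33.1] rot deg [ 0.8 -0.2  0.2]
[0.04, 0.18, 0.83, 0.1, -0.03, 0.02]
[0.04, 0.19, 0.83, 0.1, -0.03, 0.02]
```

Request:
step_arm(moves=[0,0.1,0.8,0.1,-0.05,0,1,0,0,1,0.1,0,0,1,0,0,1,0,0,0,1,0,0,1,0,0,0,1,0,0,1,0,0,0,1,0,0,1,0,0,0,1,0,0,0.5,0,0,0,1,0,0,0,0,0,0,1])

```text
time: 14.03
tool_pos: [469.8, -3.9, 110.6]
tcp_rot: [3.127, -0.001, 1.311]
contact_force: [-0.6, -0.3, 0.2]
grip_width: 0.2
```

```bash
python3 - <<'E'
from h import *
status();print(wj(get_obs()['tool_pos']));plan(jw(55,-128,86),1.309)
s=capture("scene"); t=capture("top")
b=np.hstack([cv2.resize(s[130:260,210:330,::-1],(400,433)),cv2.resize(t[170:270,210:310,::-1],(400,433))])
cv2.imwrite("pics/c13.png",b)
E
```

```text
{'time': 14.033, 'tool_pos': [469.784, -3.861, 110.644], 'tcp_rot': [3.127, -0.001, 1.311], 'contact_force': [-0.64, -0.264, 0.177], 'grip_width': 0.187, 'joint_positions': [-0.171, 0.372, 1.845, -0.0, 0.91, 0.088]}
[  57.56791921 -133.24833678  110.64448812]
rows needed 2 to go [  5.7   1.1 -24.6] rot deg [ 0.8 -0.1  0.1]
[0.06, 0.12, 0.62, 0.1, -0.01, 0.02]
[0.06, 0.13, 0.62, 0.1, -0.01, 0.02]
```

View pics/c13.png

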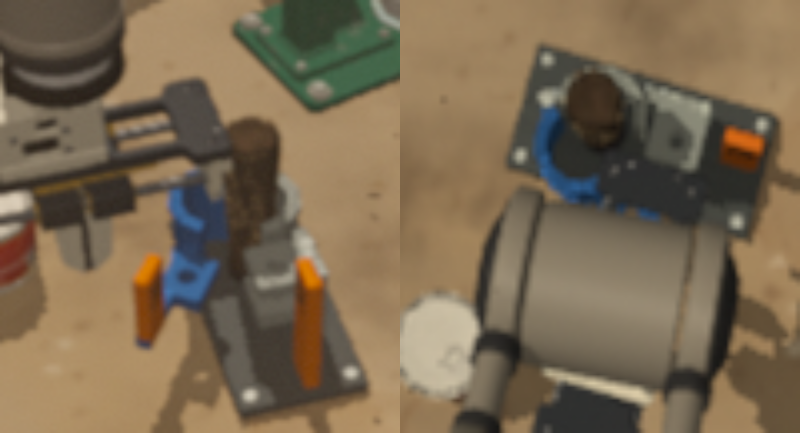

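Request:
step_arm(moves=[-0.4,0,0.6,0.1,0,0,1,0,0,0.3,0.1,0,0,1,0,0,0,0,0,0,1])

```text
time: 14.38
tool_pos: [471.0, -12.9, 95.9]
tcp_rot: [3.133, -0.002, 1.312]
contact_force: [0.0, -0.4, 0.7]
grip_width: 0.5
```

```bash
python3 - <<'E'
from h import *
status();print(wj(get_obs()['tool_pos']))
s=capture("scene")
cv2.imwrite("pics/c14.png",cv2.resize(s[130:260,190:330,::-1],None,fx=5,fy=4.5))
E
```

```text
{'time': 14.383, 'tool_pos': [471.045, -12.886, 95.871], 'tcp_rot': [3.133, -0.002, 1.312], 'contact_force': [0.046, -0.428, 0.744], 'grip_width': 0.473, 'joint_positions': [-0.191, 0.399, 1.853, 0.001, 0.88, 0.067]}
[  65.9575335  -129.69096997   95.87140395]
```

View pics/c14.png

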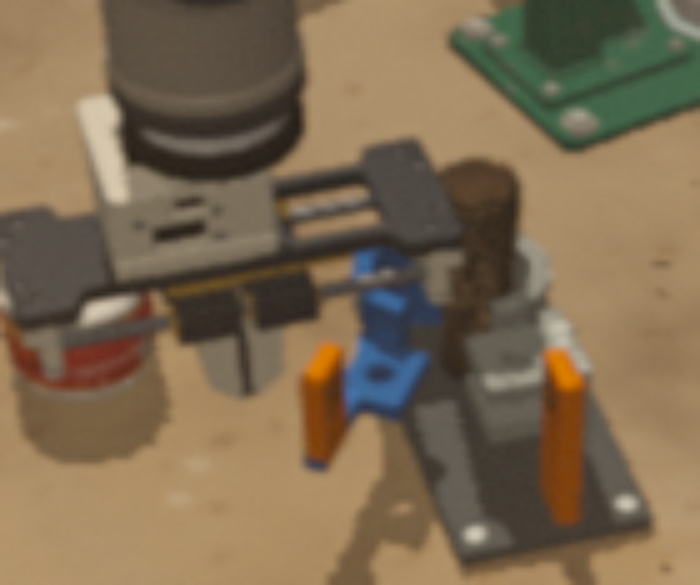

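Request:
step_arm(moves=[-0.25,0.6,0.2,0,0,0,1,-0.25,0.6,0.1,0,0,0,1,-0.3,0.6,0,0,0,0,1,-0.3,0.6,0,0,0,0,1,-0.2,0.6,0,0,0,0,1])

```text
time: 14.85
tool_pos: [524.3, -55.5, 90.4]
tcp_rot: [3.135, -0.001, 1.314]
contact_force: [-1.0, -0.6, 0.7]
grip_width: 0.6
```

```bash
python3 - <<'E'
from h import *
status();print(wj(get_obs()['tool_pos']))
s=capture("scene")
cv2.imwrite("pics/c15.png",cv2.resize(s[130:260,190:330,::-1],None,fx=5,fy=4.5))
E
```

```text
{'time': 14.85, 'tool_pos': [524.291, -55.501, 90.418], 'tcp_rot': [3.135, -0.001, 1.314], 'contact_force': [-1.004, -0.571, 0.678], 'grip_width': 0.641, 'joint_positions': [-0.252, 0.493, 1.705, 0.002, 0.937, 0.004]}
[ 93.31409102 -67.21855888  90.41772692]
```

View pics/c15.png

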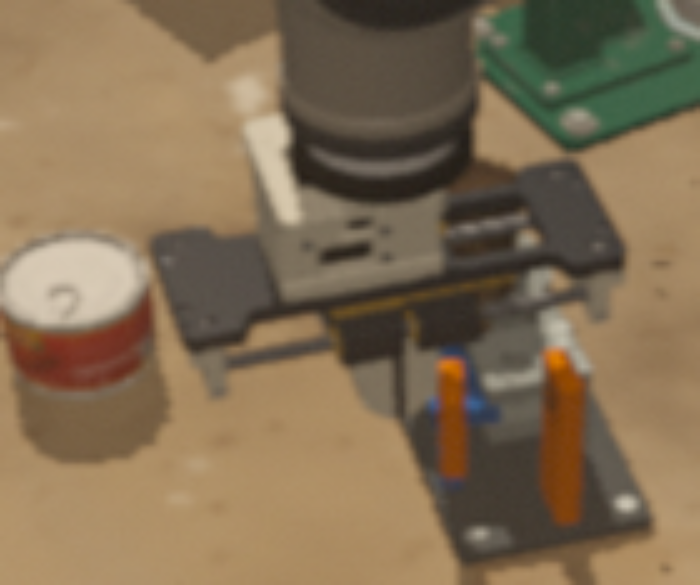

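Request:
step_arm(moves=[-0.15,0.5,0,0,0,0,1,-0.15,0.5,0,0,0,0,1,-0.1,0.4,0,0,0,0,1,0,0.2,0,0,0,0,1])

```text
time: 15.23
tool_pos: [556.1, -74.2, 90.2]
tcp_rot: [3.137, -0.002, 1.312]
contact_force: [-17.7, 4.2, 15.7]
grip_width: 0.2
```

```bash
python3 - <<'E'
from h import *
status();print(wj(get_obs()['tool_pos']))
s=capture("scene")
cv2.imwrite("pics/c16.png",cv2.resize(s[130:260,190:330,::-1],None,fx=5,fy=4.5))
E
```

```text
{'time': 15.233, 'tool_pos': [556.107, -74.244, 90.231], 'tcp_rot': [3.137, -0.002, 1.312], 'contact_force': [-17.678, 4.222, 15.716], 'grip_width': 0.224, 'joint_positions': [-0.27, 0.545, 1.607, 0.002, 0.984, -0.013]}
[103.16976091 -31.63186971  90.23064673]
```

View pics/c16.png

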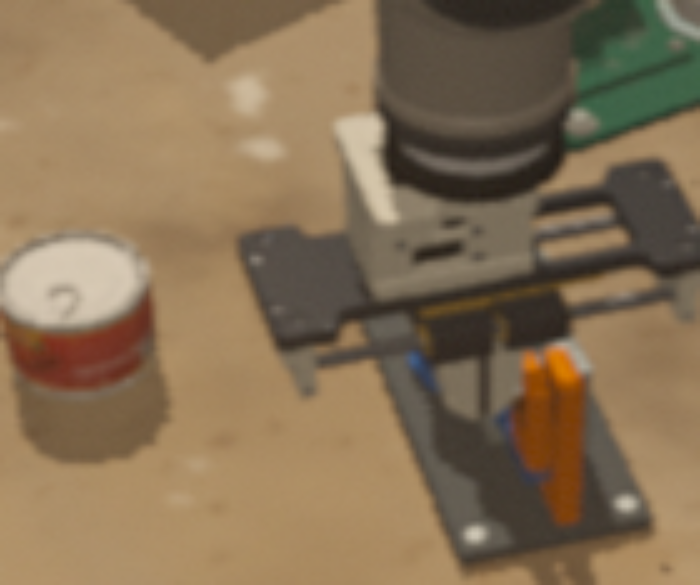

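Request:
step_arm(moves=[0,-0.4,0,0,0,0,1,0,-0.5,0,0,0,0,1,0,-0.2,-0.5,0,0,0,-1,0,0,-1,0,0,0,-1,0,0,-1,0,0,0,-1,0,0,-1,0,0,0,-1,0,0,-1,0,0,0,-1,0,0,-1,0,0,0,-1])

```text
time: 15.95
tool_pos: [529.3, -66.8, 203.3]
tcp_rot: [-3.138, -0.002, 1.313]
contact_force: [0.4, -1.0, -1.7]
grip_width: 36.0
```

```bash
python3 - <<'E'
from h import *
status();print(wj(get_obs()['tool_pos']));plan([503.4,-301,190],1.309)
s=capture("scene")
cv2.imwrite("pics/s17.png",s[:,:,::-1])
cv2.imwrite("pics/c17.png",cv2.resize(s[150:330,190:370,::-1],None,fx=4,fy=3.3))
E
```

```text
{'time': 15.95, 'tool_pos': [529.342, -66.835, 203.273], 'tcp_rot': [-3.138, -0.002, 1.313], 'contact_force': [0.395, -1.032, -1.698], 'grip_width': 35.953, 'joint_positions': [-0.27, 0.379, 1.536, 0.002, 1.23, -0.013]}
[102.95191429 -59.40267658 203.2730011 ]
rows needed 12 to go [ -25.9 -234.2  -13.3] rot deg [-0.2 -0.1  0.2]
[-0.97, 0.14, 0.05, -0.0, -0.0, 0.0]
[-0.97, 0.14, 0.05, -0.0, -0.0, 0.0]
[-0.97, 0.15, 0.05, -0.0, -0.0, 0.0]
[-0.97, 0.15, 0.05, -0.0, -0.0, 0.0]
[-0.97, 0.15, 0.05, -0.0, -0.0, 0.0]
[-0.97, 0.15, 0.05, -0.0, -0.0, 0.0]
[-0.97, 0.15, 0.05, -0.0, -0.0, 0.0]
[-0.97, 0.15, 0.05, -0.0, -0.0, 0.0]
```

View pics/c17.png

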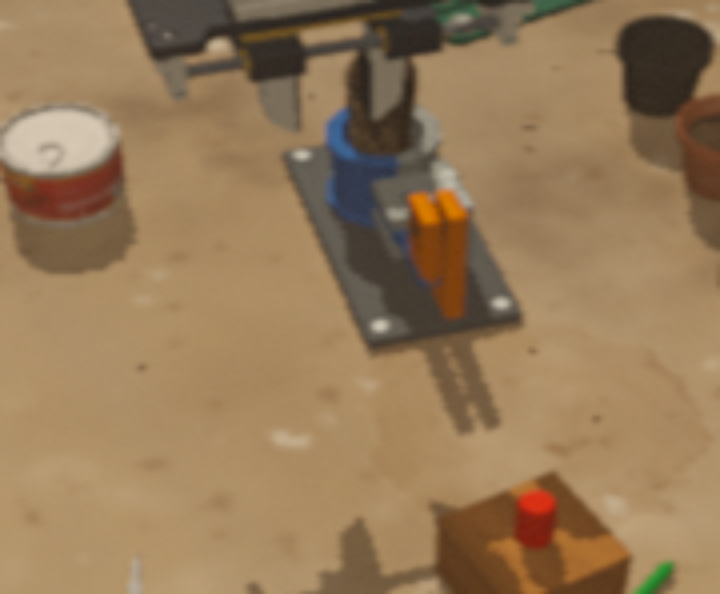

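```bash
python3 - <<'E'
from h import *
ims={n:cv2.imread(f"pics/{n}0.png") for n in("scene","top")}
roi={"scene":(305,285,345,330),"top":(355,222,380,245)}
off={"scene":np.array([-.15,-1.6,0]),"top":np.array([.15,1.6,0])}
a=np.linspace(0,2*np.pi,40)
def hull(n,x,y):
    P=np.vstack([np.c_[x+10*np.cos(a),y+10*np.sin(a),0*a+z] for z in(60,96)])+off[n]
    return cv2.convexHull(proj(n,P).astype(np.float32))[:,0]
obs={}
for n,im in ims.items():
    x0,y0,x1,y1=roi[n]; c=im[y0:y1,x0:x1].astype(float)
    red=np.clip((c[...,2]-np.maximum(c[...,0],c[...,1])*1.6)/ (c[...,2]*.5+1),0,1)
    m=red>.45
    k,l,st,ce=cv2.connectedComponentsWithStats(m.astype(np.uint8)); i=1+st[1:,4].argmax()
    obs[n]=ce[i]+[x0,y0]; print(n,st[i],obs[n])
    for xy in((503.4,-301),): 
        h=hull(n,*xy); M=cv2.moments(h.astype(np.float32)); print("pred",M['m10']/M['m00'],M['m01']/M['m00'],h.min(0),h.max(0))
def cen(n,x,y):
    M=cv2.moments(hull(n,x,y).astype(np.float32)); return np.array([M['m10']/M['m00'],M['m01']/M['m00']])
for use in(("scene",),("top",),("scene","top")):
    s=least_squares(lambda p:np.ravel([cen(n,*p)-obs[n] for n in use]),[503,-301]); print(use,s.x,s.fun)
# block: corners top
def show(n):
    x0,y0,x1,y1=(290,280,360,350) if n=="scene" else (340,212,385,255)
    k=8
    c=cv2.resize(ims[n][y0:y1,x0:x1],None,fx=k,fy=k,interpolation=cv2.INTER_CUBIC)
    h=((hull(n,*s.x)-[x0,y0]+.5)*k).astype(np.int32); cv2.polylines(c,[h],1,(255,255,0),1); return c
cv2.imwrite("pics/c18.png",show("scene")); cv2.imwrite("pics/c19.png",show("top"))
E
```

```text
scene [ 14  14  10  17 152] [323.38157895 306.90789474]
pred 322.43008763199634 306.42787040100177 [316.90182 296.91916] [328.06604 316.02927]
top [ 7  8  9  7 51] [366.09803922 233.        ]
pred 365.00037172499924 233.35846172897692 [360.44992 229.58725] [369.52533 237.07298]
('scene',) [ 504.35978499 -302.87659607] [-0.0006979  -0.00199923]
('top',) [ 504.51393955 -304.31553531] [-6.02368402e-07 -5.11353932e-07]
('scene', 'top') [ 504.47308427 -303.37375568] [ 0.19161884  0.1566248  -0.31303508  0.01009498]
```

View pics/c18.png

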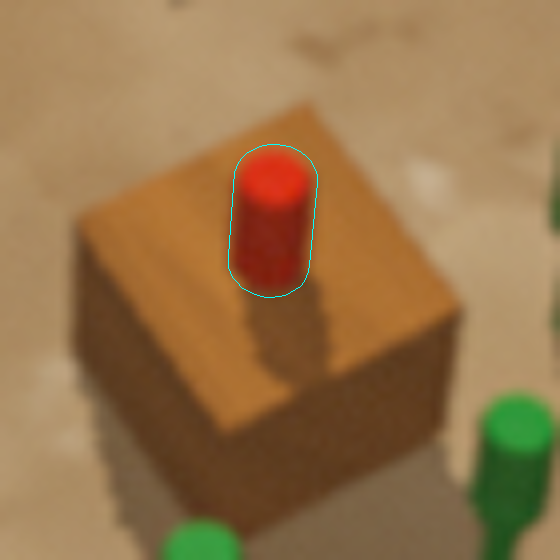

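View pics/c19.png

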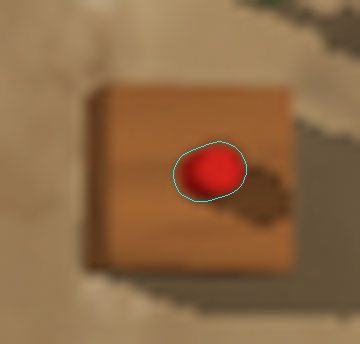

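```bash
python3 - <<'E'
from h import *
im=cv2.imread("pics/top0.png");sc=cv2.imread("pics/scene0.png")
for n,i in(("top",im),("scene",sc)):
    h=cv2.cvtColor(i,cv2.COLOR_BGR2HSV); m=(abs(h[...,0].astype(int)-62)<10)&(h[...,1]>120)&(h[...,2]>60)
    k,l,st,ce=cv2.connectedComponentsWithStats(m.astype(np.uint8))
    for j in range(1,k):
        if 10<st[j,4]<400: print(n,st[j],ce[j].round(1),atz(n,ce[j],70).round())
a=cv2.resize(im[200:265,340:400],None,fx=6.6,fy=6.6);b=cv2.resize(sc[285:375,295:375],None,fx=4.77,fy=4.77)
cv2.imwrite("pics/c20.png",np.hstack([a,b[:429]]))
E
```

```text
top [370 205   9   7  41] [374.1 208. ] [ 582. -330.   70.]
top [387 226  10   6  41] [391.7 229. ] [ 518. -382.   70.]
top [384 254  10   6  43] [389.2 256.2] [ 436. -373.   70.]
scene [360 295   9  26 113] [363.7 303.3] [ 581. -335.   70.]
scene [350 330   9  26 131] [353.5 339. ] [ 516. -388.   70.]
scene [311 346   9  26 139] [314.6 355. ] [ 435. -378.   70.]
```

View pics/c20.png

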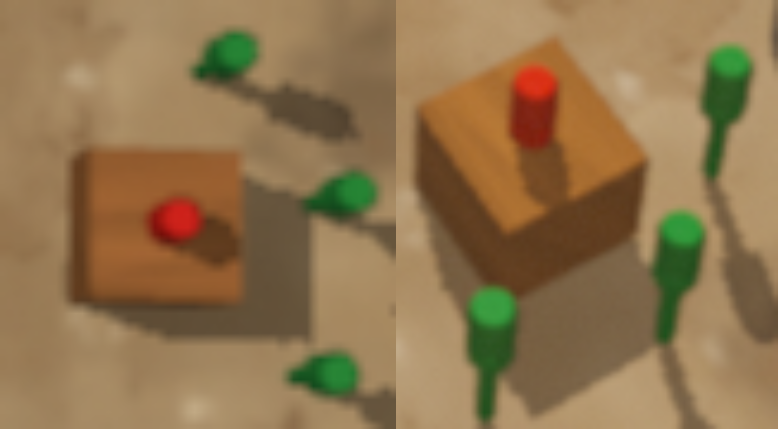

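Request:
step_arm(moves=[-1,0.15,0,0,0,0,-0.1,-1,0.15,0,0,0,0,-0.1,-1,0.15,0,0,0,0,-0.1,-1,0.15,0,0,0,0,-0.1,-1,0.15,0,0,0,0,-0.1,-1,0.15,0,0,0,0,-0.1,-1,0.15,0,0,0,0,-0.1,-1,0.15,0,0,0,0,-0.1])

```text
time: 16.67
tool_pos: [515.7, -230.0, 219.1]
tcp_rot: [3.119, -0.0, 1.322]
contact_force: [0.2, 0.1, 0.3]
grip_width: 50.4
```

```bash
python3 -c "
from h import *
status();plan([504.4,-303.5,190],1.309)"
```

```text
{'time': 16.667, 'tool_pos': [515.722, -229.975, 219.089], 'tcp_rot': [3.119, -0.0, 1.322], 'contact_force': [0.207, 0.094, 0.345], 'grip_width': 50.425, 'joint_positions': [-0.559, 0.408, 1.446, 0.008, 1.266, -0.313]}
rows needed 4 to go [-11.3 -73.5 -29.1] rot deg [ 1.3 -0.   0.8]
[-0.93, 0.08, 0.37, 0.08, -0.0, 0.05]
[-0.93, 0.09, 0.36, 0.08, -0.0, 0.05]
[-0.93, 0.09, 0.36, 0.08, -0.0, 0.05]
[-0.92, 0.1, 0.36, 0.08, -0.0, 0.05]
```

Request:
step_arm(moves=[-0.95,0.1,0.35,0.15,0,0.1,-0.1,-0.95,0.1,0.35,0.1,0,0.1,-0.1,-0.9,0.1,0.35,0.1,0,0,-0.1,-0.6,0.1,0.35,0,0,0,-0.1,0,0,0,0,0,0,-0.1])

```text
time: 17.08
tool_pos: [505.6, -304.7, 194.5]
tcp_rot: [3.136, 0.003, 1.305]
contact_force: [0.1, 0.2, 0.1]
grip_width: 50.5
```

```bash
python3 -c "
from h import *
status();plan([504.4,-303.5,120],1.309)"
```

```text
{'time': 17.083, 'tool_pos': [505.588, -304.715, 194.526], 'tcp_rot': [3.136, 0.003, 1.305], 'contact_force': [0.121, 0.172, 0.097], 'grip_width': 50.467, 'joint_positions': [-0.672, 0.483, 1.393, -0.001, 1.259, -0.406]}
rows needed 4 to go [ -1.2   1.2 -74.5] rot deg [ 0.3  0.2 -0.2]
[0.01, -0.02, 0.93, 0.02, 0.01, -0.01]
[0.01, -0.02, 0.93, 0.02, 0.01, -0.01]
[0.01, -0.02, 0.93, 0.02, 0.01, -0.01]
[0.01, -0.02, 0.93, 0.02, 0.01, -0.01]
```

Request:
step_arm(moves=[0,0,0.9,0.05,0.05,0,-0.1,0,0,0.9,0,0,0,-0.1,0,0,0.9,0,0,0,-0.1,0,0,0.7,0,0,0,-0.1,0,0,0,0,0,0,-0.1])

```text
time: 17.5
tool_pos: [507.5, -302.6, 127.8]
tcp_rot: [3.133, 0.0, 1.305]
contact_force: [-0.6, 0.7, -0.9]
grip_width: 50.5
```

```bash
python3 - <<'E'
from h import *
status();plan([504.4,-303.5,67],1.309)
s=capture("scene")
cv2.imwrite("pics/c21.png",cv2.resize(s[240:360,260:390,::-1],None,fx=5,fy=5))
E
```

```text
{'time': 17.5, 'tool_pos': [507.471, -302.626, 127.835], 'tcp_rot': [3.133, 0.0, 1.305], 'contact_force': [-0.636, 0.663, -0.874], 'grip_width': 50.509, 'joint_positions': [-0.669, 0.547, 1.481, 0.004, 1.105, -0.405]}
rows needed 4 to go [ -3.1  -0.9 -60.8] rot deg [ 0.5  0.  -0.2]
[-0.02, -0.04, 0.76, 0.03, 0.0, -0.02]
[-0.02, -0.04, 0.76, 0.03, 0.0, -0.02]
[-0.02, -0.04, 0.76, 0.03, 0.0, -0.02]
[-0.02, -0.04, 0.76, 0.03, 0.0, -0.02]
```

View pics/c21.png

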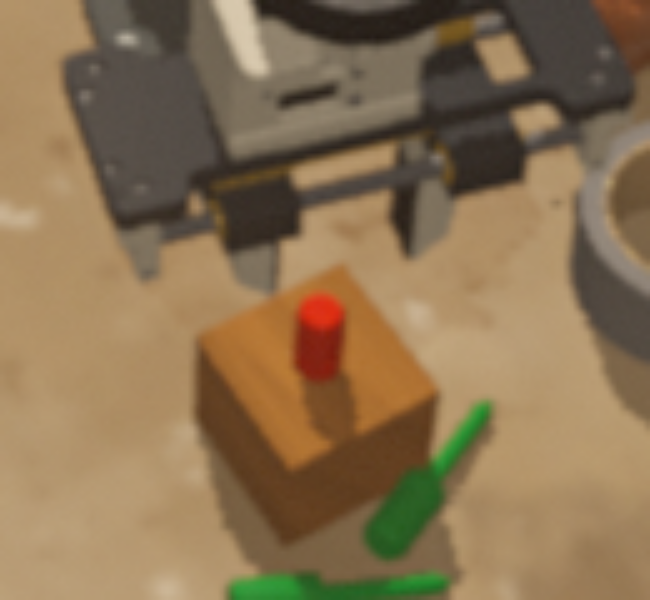

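```bash
python3 - <<'E'
import cv2,numpy as np
a=cv2.imread("pics/s17.png")[250:400,230:400]; b=cv2.imread("pics/s1.png")[250:400,230:400]
cv2.imwrite("pics/c22.png",cv2.resize(np.hstack([b,a]),None,fx=2.3,fy=2.3))
E
```

```text
(no output)
```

View pics/c22.png

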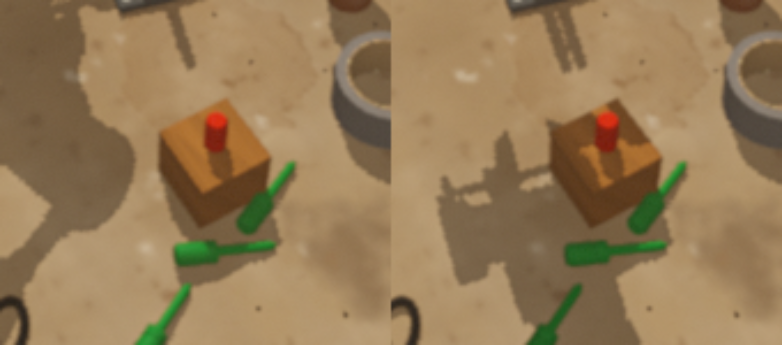

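Request:
step_arm(moves=[-0.05,-0.15,0.75,0.05,0,0,-0.1,0,0,0.75,0.05,0,0,-0.1,0,0,0.75,0,0,0,-0.1,0,0,0.3,0,0,0,-0.1,0,0,0,0,0,0,-0.1])

```text
time: 17.97
tool_pos: [509.5, -302.6, 84.7]
tcp_rot: [3.127, 0.005, 1.308]
contact_force: [-0.5, 0.4, 0.1]
grip_width: 50.6
```

```bash
python3 - <<'E'
from h import *
print(proj("scene",np.array([507.5,-302.6,127.8])+[-.15,-1.6,0]))
status();plan([504.4,-303.5,67],1.309)
s=capture("scene")
cv2.imwrite("pics/c23.png",cv2.resize(s[240:360,260:390,::-1],None,fx=5,fy=5))
E
```

```text
[[325.97512424 291.22059321]]
{'time': 17.967, 'tool_pos': [509.476, -302.631, 84.749], 'tcp_rot': [3.127, 0.005, 1.308], 'contact_force': [-0.511, 0.392, 0.075], 'grip_width': 50.614, 'joint_positions': [-0.666, 0.596, 1.528, 0.002, 1.003, -0.404]}
rows needed 1 to go [ -5.1  -0.9 -17.7] rot deg [ 0.8  0.3 -0.1]
[-0.1, -0.25, 0.88, 0.21, 0.06, -0.02]
```

View pics/c23.png

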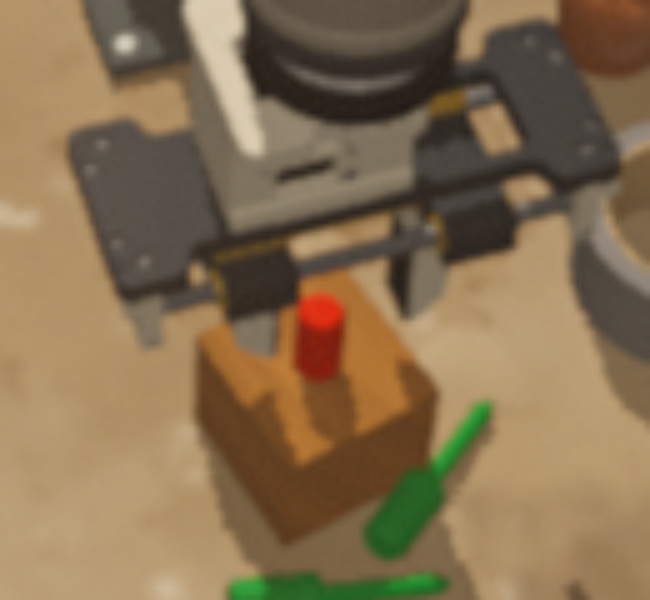

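Request:
step_arm(moves=[-0.1,-0.3,0.4,0.15,0.05,0,-0.1,0,0,0.35,0.05,0,0,-0.1,0,0,0,0,0,0,-0.1])

```text
time: 18.27
tool_pos: [504.6, -304.0, 72.6]
tcp_rot: [3.137, 0.003, 1.308]
contact_force: [-0.7, 0.1, -0.7]
grip_width: 50.4
```

```bash
python3 - <<'E'
from h import *
status();plan([504.4,-303.5,67],1.309)
E
```

```text
{'time': 18.267, 'tool_pos': [504.597, -304.012, 72.623], 'tcp_rot': [3.137, 0.003, 1.308], 'contact_force': [-0.686, 0.058, -0.739], 'grip_width': 50.438, 'joint_positions': [-0.672, 0.611, 1.54, -0.001, 0.985, -0.409]}
rows needed 1 to go [-0.2  0.5 -5.6] rot deg [ 0.3  0.2 -0. ]
[0.02, -0.02, 0.28, 0.07, 0.05, -0.01]
```

Request:
step_arm(moves=[0,0,0.2,0.05,0.05,0,-0.1,0,0,0.05,0,0,0,-0.1,0,0,0,0,0,0,1,0,0,0,0,0,0,1,0,0,0,0,0,0,1,0,0,0,0,0,0,1,0,0,0,0,0,0,1,0,0,0,0,0,0,1])

```text
time: 18.93
tool_pos: [505.0, -304.6, 68.0]
tcp_rot: [3.139, -0.0, 1.308]
contact_force: [-1.0, -0.5, -1.5]
grip_width: 19.1
```

Request:
step_arm(moves=[0,0,0,0,0,0,1,0,0,0,0,0,0,1])

```text
time: 19.1
tool_pos: [504.9, -304.6, 68.0]
tcp_rot: [3.139, -0.0, 1.308]
contact_force: [-0.4, 0.1, -0.1]
grip_width: 19.6
```

```bash
python3 - <<'E'
from h import *
status();plan([504.4,-303.5,67],1.309)
E
```

```text
{'time': 19.1, 'tool_pos': [504.94, -304.557, 67.995], 'tcp_rot': [3.139, -0.0, 1.308], 'contact_force': [-0.411, 0.12, -0.069], 'grip_width': 19.642, 'joint_positions': [-0.673, 0.619, 1.539, 0.001, 0.982, -0.411]}
rows needed 1 to go [-0.5  1.1 -1. ] rot deg [ 0.1 -0.  -0.1]
[0.04, -0.04, 0.05, 0.03, -0.0, -0.01]
```

Request:
step_arm(moves=[0,0,-0.4,0,0,0,1,0,0,-0.8,0,0,0,1,0,0,-1,0,0,0,1,0,0,-1,0,0,0,1,0,0,-1,0,0,0,1,0,0,-1,0,0,0,1,0,0,-1,0,0,0,1,0,0,-1,0,0,0,1])

```text
time: 19.77
tool_pos: [502.2, -302.6, 216.4]
tcp_rot: [-3.134, -0.005, 1.308]
contact_force: [0.7, -0.2, -0.3]
grip_width: 19.6
```

```bash
python3 - <<'E'
from h import *
status();plan(jw(60,0,200),1.309)
s=capture("scene")
cv2.imwrite("pics/c24.png",cv2.resize(s[190:340,260,None].repeat(1,1) if 0 else s[200:340,250:390,::-1],None,fx=4,fy=4))
E
```

```text
{'time': 19.767, 'tool_pos': [502.214, -302.59, 216.392], 'tcp_rot': [-3.134, -0.005, 1.308], 'contact_force': [0.727, -0.239, -0.347], 'grip_width': 19.57, 'joint_positions': [-0.674, 0.468, 1.357, 0.001, 1.326, -0.411]}
rows needed 14 to go [ 95.6 261.8 -16.4] rot deg [-0.4 -0.3 -0.1]
[0.99, 0.09, 0.06, -0.01, -0.0, -0.0]
[0.99, 0.09, 0.06, -0.01, -0.0, -0.0]
[0.99, 0.09, 0.06, -0.01, -0.0, -0.0]
[0.99, 0.09, 0.06, -0.01, -0.0, -0.0]
[0.99, 0.09, 0.06, -0.01, -0.0, -0.0]
[0.99, 0.09, 0.06, -0.01, -0.0, -0.0]
[0.99, 0.09, 0.06, -0.01, -0.0, -0.0]
[0.99, 0.09, 0.06, -0.01, -0.0, -0.0]
```

View pics/c24.png

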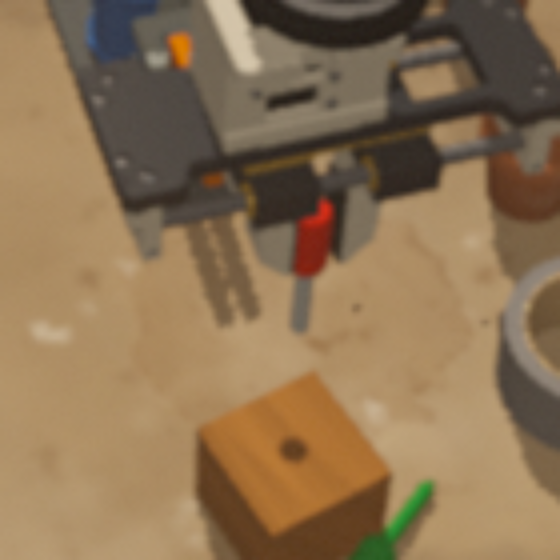

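```bash
python3 - <<'E'
from h import *
o=np.array([502.2,-302.6,216.4])+[-.15,-1.6,0]
for d in(28,-8,-60.5): print(d,(proj("scene",o+[0,0,d])[0]-[250,200]+.5)*4)
for ax in ([.26,.966,0],[.966,-.26,0]): print((proj("scene",o+np.array(ax)*10+[0,0,-60])-proj("scene",o+[0,0,-60]))*4)
s=capture("scene");cv2.imwrite("pics/c25.png",cv2.resize(s[240:290,300:350,::-1],None,fx=12,fy=12,interpolation=cv2.INTER_CUBIC))
E
```

```text
28 [310.16503393 213.54752138]
-8 [305.72152807 265.35859435]
-60.5 [299.6580889  336.05801477]
[[ -7.16726425 -16.86080315]]
[[20.48622851 -4.9703273 ]]
```

View pics/c25.png

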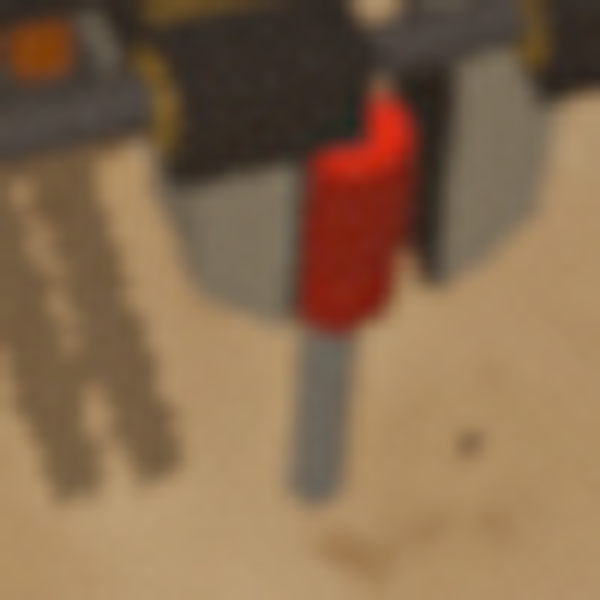

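```bash
python3 - <<'E'
from h import *
a=np.linspace(0,2*np.pi,60)
def circ(c,r): 
    q=proj("scene",c+np.c_[r*np.cos(a),r*np.sin(a),0*a]); return (q-[300,240]+.5)*12
o=np.array([502.2,-302.6,216.4])+[-.15,-1.6,0]
for nm,d,r in(("top",28,10),("und",-8,10),("tip",-60.5,2.5),("shank46",-55,4.5)):
    q=circ(o+[0,0,d],r); print(nm,q.min(0).round(),q.max(0).round(),q.mean(0).round())
E
```

```text
top [261. 107.] [400. 215.] [331. 160.]
und [249. 263.] [385. 370.] [318. 316.]
tip [283. 515.] [315. 541.] [299. 528.]
shank46 [271. 483.] [330. 531.] [301. 507.]
```

```bash
python3 - <<'E'
from h import *
status()
s=capture("scene");status();cv2.imwrite("pics/c26.png",cv2.resize(s[240:290,300:350,::-1],None,fx=12,fy=12,interpolation=cv2.INTER_CUBIC))
E
```

```text
{'time': 19.867, 'tool_pos': [503.833, -303.814, 219.207], 'tcp_rot': [-3.141, -0.001, 1.308], 'contact_force': [-0.967, -1.443, -0.434], 'grip_width': 19.242, 'joint_positions': [-0.673, 0.465, 1.353, 0.001, 1.325, -0.411]}
{'time': 19.917, 'tool_pos': [503.036, -303.216, 216.781], 'tcp_rot': [-3.138, -0.003, 1.308], 'contact_force': [-0.417, 0.181, -1.461], 'grip_width': 19.037, 'joint_positions': [-0.674, 0.467, 1.357, 0.001, 1.323, -0.411]}
```

View pics/c26.png

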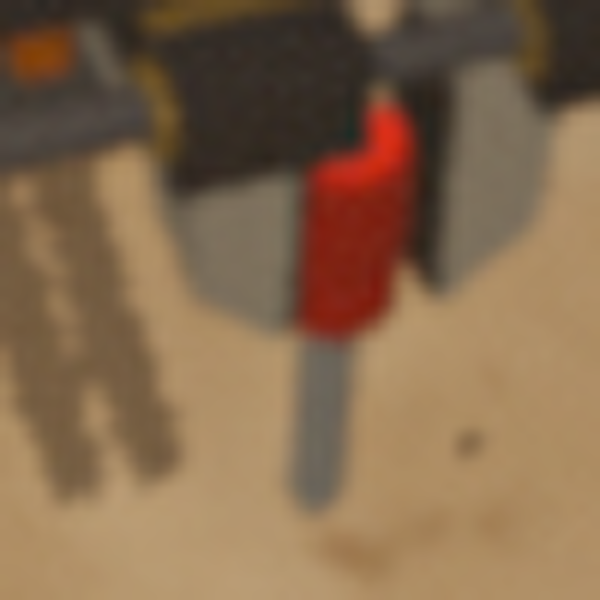

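Request:
step_arm(moves=[0.5,0,0,0,0,0,1,1,0.1,0,0,0,0,1,1,0.1,0,0,0,0,1,1,0.1,0,0,0,0,1,1,0.1,0,0,0,0,1,1,0.1,0,0,0,0,1,1,0.1,0,0,0,0,1,1,0.1,0,0,0,0,1])

```text
time: 20.58
tool_pos: [551.9, -152.9, 206.3]
tcp_rot: [-3.118, -0.008, 1.301]
contact_force: [0.4, -0.2, -0.9]
grip_width: 18.9
```

```bash
python3 -c "
from h import *
status();plan(jw(60,0,200),1.309)"
```

```text
{'time': 20.583, 'tool_pos': [551.881, -152.949, 206.326], 'tcp_rot': [-3.118, -0.008, 1.301], 'contact_force': [0.389, -0.226, -0.875], 'grip_width': 18.928, 'joint_positions': [-0.407, 0.459, 1.4, 0.005, 1.307, -0.138]}
rows needed 7 to go [ 46.  112.2  -6.3] rot deg [-1.3 -0.5 -0.5]
[0.86, 0.1, 0.05, -0.05, -0.02, -0.02]
[0.86, 0.1, 0.05, -0.05, -0.02, -0.02]
[0.86, 0.11, 0.05, -0.05, -0.02, -0.02]
[0.86, 0.11, 0.05, -0.05, -0.02, -0.02]
[0.86, 0.11, 0.05, -0.05, -0.02, -0.02]
[0.86, 0.11, 0.05, -0.05, -0.02, -0.02]
[0.86, 0.11, 0.05, -0.05, -0.02, -0.02]
```

Request:
step_arm(moves=[0.85,0.1,-0.15,-0.1,-0.05,-0.05,1,0.85,0.1,-0.1,-0.1,0,-0.05,1,0.85,0.1,0,-0.1,0,0,1,0.85,0.1,0,0,0,0,1,0.8,0.1,0,0,0,0,1,0.6,0.05,0,0,0,0,1,0.2,0,0,0,0,0,1,0,0,0,0,0,0,1])

```text
time: 21.25
tool_pos: [584.6, -42.7, 199.9]
tcp_rot: [-3.117, -0.008, 1.315]
contact_force: [-0.7, -0.3, -0.4]
grip_width: 19.4
```

```bash
python3 -c "
from h import *
status();plan(jw(60,0,170),1.309)"
```

```text
{'time': 21.25, 'tool_pos': [584.603, -42.654, 199.937], 'tcp_rot': [-3.117, -0.008, 1.315], 'contact_force': [-0.724, -0.317, -0.439], 'grip_width': 19.352, 'joint_positions': [-0.208, 0.489, 1.369, 0.009, 1.309, 0.045]}
rows needed 2 to go [ 13.2   1.9 -29.9] rot deg [-1.4 -0.4  0.4]
[0.12, 0.33, 0.74, -0.18, -0.05, 0.04]
[0.13, 0.32, 0.75, -0.18, -0.05, 0.04]
```

Request:
step_arm(moves=[0.1,0.4,0,-0.3,-0.1,0.05,1,0.05,0.3,0.4,-0.1,0,0,1,0,0,0.4,0,0,0,1,0,0,0,0,0,0,1])

```text
time: 21.58
tool_pos: [599.5, -45.0, 181.2]
tcp_rot: [3.137, 0.001, 1.31]
contact_force: [-0.8, -0.3, -1.6]
grip_width: 19.4
```

```bash
python3 -c "
from h import *
status();plan(jw(60,0,150),1.309)"
```

```text
{'time': 21.583, 'tool_pos': [599.511, -45.033, 181.192], 'tcp_rot': [3.137, 0.001, 1.31], 'contact_force': [-0.751, -0.301, -1.605], 'grip_width': 19.393, 'joint_positions': [-0.202, 0.515, 1.377, -0.002, 1.245, 0.06]}
rows needed 2 to go [ -1.7   4.3 -31.2] rot deg [0.3 0.1 0.1]
[0.09, -0.07, 0.78, 0.03, 0.01, 0.01]
[0.09, -0.07, 0.78, 0.03, 0.01, 0.01]
```

Request:
step_arm(moves=[0.2,-0.1,0.7,0.05,0,0,1,0,0,0.7,0,0,0,1,0,0,0.3,0,0,0,1,0,0,0,0,0,0,1])

```text
time: 21.92
tool_pos: [598.2, -43.3, 144.8]
tcp_rot: [3.141, 0.002, 1.306]
contact_force: [0.2, 0.4, -0.7]
grip_width: 19.3
```

```bash
python3 - <<'E'
from h import *
status();plan(jw(60,0,140),1.309)
s=capture("scene");t=capture("top");status()
cv2.imwrite("pics/c27.png",cv2.resize(s[165:240,260:330,::-1],None,fx=8,fy=8,interpolation=cv2.INTER_CUBIC))
cv2.imwrite("pics/c28.png",cv2.resize(t[160:240,230:310,::-1],None,fx=7,fy=7,interpolation=cv2.INTER_CUBIC))
E
```

```text
{'time': 21.917, 'tool_pos': [598.185, -43.277, 144.793], 'tcp_rot': [3.141, 0.002, 1.306], 'contact_force': [0.233, 0.372, -0.674], 'grip_width': 19.347, 'joint_positions': [-0.199, 0.549, 1.426, -0.002, 1.167, 0.066]}
rows needed 1 to go [-0.3  2.5 -4.8] rot deg [ 0.   0.1 -0.1]
[0.12, -0.05, 0.24, 0.0, 0.03, -0.04]
{'time': 22.017, 'tool_pos': [598.879, -43.35, 146.16], 'tcp_rot': [3.139, 0.002, 1.307], 'contact_force': [-0.267, 0.338, -0.572], 'grip_width': 19.233, 'joint_positions': [-0.199, 0.548, 1.424, -0.002, 1.168, 0.066]}
```

View pics/c27.png

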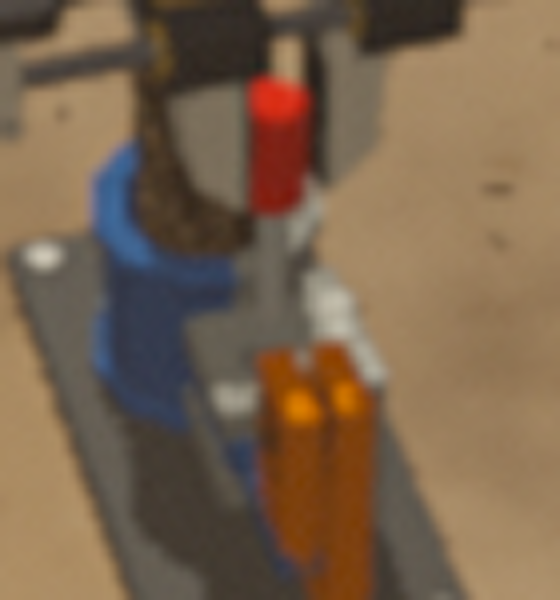

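View pics/c28.png

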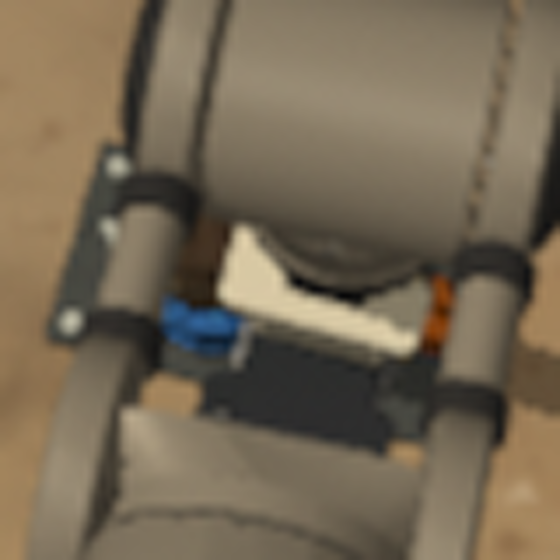

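```bash
python3 - <<'E'
from h import *
a=np.linspace(0,2*np.pi,60)
o=np.array([598.5,-43.3,145.5])+[-.15,-1.6,0]
def circ(c,r): 
    q=proj("scene",c+np.c_[r*np.cos(a),r*np.sin(a),0*a]); return (q-[260,165]+.5)*8
for nm,d,r in(("top",28,10),("und",-8,10),("tip",-60.5,2.5)):
    q=circ(o+[0,0,d],r); print(nm,q.min(0).round(),q.max(0).round(),q.mean(0).round())
print((proj("scene",jw(60,0,72)+[-.15,-1.6,0])-[260,165]+.5)*8, ((292.6-260+.5)*8,(208.7-165+.5)*8))
print([(proj("scene",o+np.r_[v*10,0])-proj("scene",o))*8 for v in(XJ,YJ)])
s=cv2.imread("pics/c27.png"); im=capture("scene")
cv2.imwrite("pics/c29.png",cv2.convertScaleAbs(cv2.resize(im[185:225,275:315,::-1],None,fx=14,fy=14,interpolation=cv2.INTER_CUBIC),alpha=1.8)); status()
E
```

```text
top [239.  77.] [312. 126.] [276. 101.]
und [238. 172.] [310. 222.] [275. 197.]
tip [264. 323.] [281. 335.] [272. 329.]
[[265.18630486 356.00728461]] (264.8000000000002, 353.5999999999999)
[array([[10.67621867, 23.907482  ]]), array([[34.44130755, -7.06216328]])]
{'time': 22.067, 'tool_pos': [599.29, -43.275, 146.77], 'tcp_rot': [3.138, 0.001, 1.307], 'contact_force': [-0.808, 0.04, -0.559], 'grip_width': 19.296, 'joint_positions': [-0.199, 0.547, 1.423, -0.002, 1.168, 0.066]}
```

View pics/c29.png

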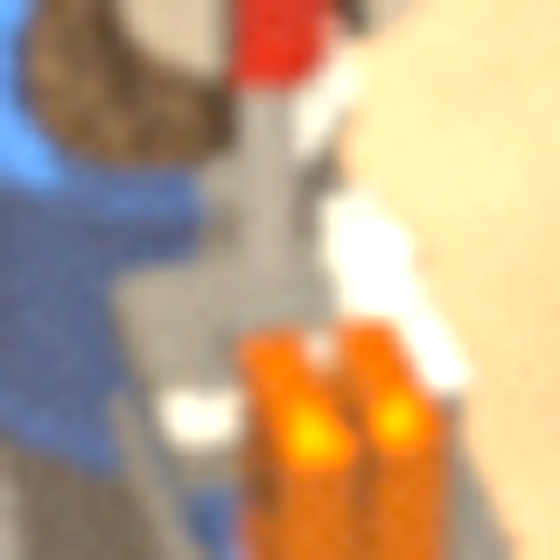

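Request:
step_arm(moves=[0.12,-0.05,0.3,0.05,0,0,1,0,0,0,0,0,0,1])

```text
time: 22.23
tool_pos: [599.7, -41.0, 141.9]
tcp_rot: [3.139, 0.001, 1.306]
contact_force: [-0.7, -0.1, -0.6]
grip_width: 19.3
```

```bash
python3 - <<'E'
from h import *
status();plan(jw(60,0,132),1.309)
E
```

```text
{'time': 22.233, 'tool_pos': [599.737, -40.981, 141.921], 'tcp_rot': [3.139, 0.001, 1.306], 'contact_force': [-0.7, -0.111, -0.645], 'grip_width': 19.293, 'joint_positions': [-0.195, 0.553, 1.427, -0.002, 1.159, 0.07]}
rows needed 1 to go [-1.9  0.2 -9.9] rot deg [ 0.2  0.1 -0.2]
[-0.01, -0.1, 0.5, 0.04, 0.02, -0.04]
```

Request:
step_arm(moves=[0,-0.1,0.25,0.05,0,0,1,0,0,0,0,0,0,1])

```text
time: 22.4
tool_pos: [598.1, -40.3, 137.3]
tcp_rot: [3.141, 0.001, 1.306]
contact_force: [-1.0, -0.4, -0.3]
grip_width: 19.2
```

```bash
python3 - <<'E'
from h import *
status();plan(jw(60,0,128),1.309)
E
```

```text
{'time': 22.4, 'tool_pos': [598.097, -40.333, 137.277], 'tcp_rot': [3.141, 0.001, 1.306], 'contact_force': [-1.039, -0.394, -0.294], 'grip_width': 19.193, 'joint_positions': [-0.194, 0.556, 1.436, -0.001, 1.149, 0.071]}
rows needed 1 to go [-0.2 -0.4 -9.3] rot deg [ 0.   0.1 -0.2]
[-0.02, -0.01, 0.46, 0.01, 0.02, -0.04]
```

Request:
step_arm(moves=[0,0,0.3,0,0,0,1,0,0,0,0,0,0,1])

```text
time: 22.57
tool_pos: [598.2, -40.3, 131.0]
tcp_rot: [3.141, 0.001, 1.307]
contact_force: [0.4, 0.1, -0.7]
grip_width: 19.1
```

Request:
step_arm(moves=[0,0,0.2,0,0,0,1,0,0,0,0,0,0,1])

```text
time: 22.73
tool_pos: [598.2, -40.3, 126.6]
tcp_rot: [3.14, 0.001, 1.307]
contact_force: [-0.3, -0.8, -0.6]
grip_width: 19.2
```

```bash
python3 - <<'E'
from h import *
status();plan(jw(60,0,120),1.309)
E
```

```text
{'time': 22.733, 'tool_pos': [598.21, -40.265, 126.6], 'tcp_rot': [3.14, 0.001, 1.307], 'contact_force': [-0.277, -0.787, -0.56], 'grip_width': 19.227, 'joint_positions': [-0.194, 0.567, 1.449, -0.001, 1.125, 0.07]}
rows needed 1 to go [-0.4 -0.5 -6.6] rot deg [ 0.1  0.1 -0.1]
[-0.03, -0.01, 0.33, 0.02, 0.02, -0.03]
```

Request:
step_arm(moves=[0,0,0.25,0,0,0,1,0,0,0.25,0,0,0,1,0,0,0,0,0,0,1])

```text
time: 22.98
tool_pos: [597.8, -40.4, 115.5]
tcp_rot: [3.141, 0.002, 1.307]
contact_force: [-0.1, -0.8, -0.1]
grip_width: 18.9
```

Request:
step_arm(moves=[0,0,0.3,0,0,0,1,0,0,0.2,0,0,0,1,0,0,0,0,0,0,1])

```text
time: 23.23
tool_pos: [597.7, -40.4, 104.1]
tcp_rot: [-3.141, 0.002, 1.307]
contact_force: [-0.3, -0.7, -0.6]
grip_width: 18.9
```

```bash
python3 - <<'E'
from h import *
status();plan(jw(60,0,100),1.309)
E
```

```text
{'time': 23.233, 'tool_pos': [597.73, -40.368, 104.072], 'tcp_rot': [-3.141, 0.002, 1.307], 'contact_force': [-0.307, -0.678, -0.571], 'grip_width': 18.943, 'joint_positions': [-0.195, 0.591, 1.474, -0.002, 1.077, 0.071]}
rows needed 1 to go [ 0.1 -0.4 -4.1] rot deg [-0.   0.1 -0.1]
[-0.02, 0.01, 0.2, -0.0, 0.02, -0.03]
```

Request:
step_arm(moves=[0,0,0.3,0,0,0,1,0,0,0.3,0,0,0,1,0,0,0,0,0,0,1])

```text
time: 23.48
tool_pos: [597.6, -40.4, 90.7]
tcp_rot: [-3.141, 0.002, 1.307]
contact_force: [0.5, 0.4, -1.0]
grip_width: 19.6
```

Request:
step_arm(moves=[0,0,0.3,0,0,0,1,0,0,0.1,0,0,0,1,0,0,0,0,0,0,1])

```text
time: 23.73
tool_pos: [597.6, -40.4, 81.5]
tcp_rot: [-3.141, 0.002, 1.307]
contact_force: [0.6, 0.5, -0.9]
grip_width: 19.1
```

```bash
python3 - <<'E'
from h import *
status();plan(jw(60,0,80),1.309)
E
```

```text
{'time': 23.733, 'tool_pos': [597.567, -40.384, 81.495], 'tcp_rot': [-3.141, 0.002, 1.307], 'contact_force': [0.558, 0.474, -0.925], 'grip_width': 19.138, 'joint_positions': [-0.195, 0.618, 1.495, -0.002, 1.029, 0.071]}
rows needed 1 to go [ 0.3 -0.4 -1.5] rot deg [-0.   0.1 -0.1]
[-0.01, 0.02, 0.07, -0.01, 0.02, -0.04]
```

Request:
step_arm(moves=[0,0,0.1,0,0,0,1,0,0,0.05,0,0,0,1])

```text
time: 23.9
tool_pos: [597.9, -40.4, 79.9]
tcp_rot: [3.141, 0.002, 1.307]
contact_force: [-6.2, 0.3, 12.1]
grip_width: 19.3
```

Request:
step_arm(moves=[0,0,0.15,0,0,0,1])

```text
time: 23.98
tool_pos: [598.0, -40.4, 79.7]
tcp_rot: [3.14, 0.002, 1.307]
contact_force: [-13.7, 2.1, 34.2]
grip_width: 18.9
```

Request:
step_arm(moves=[0,0,0,0,0,0,-1,0,0,0,0,0,0,-1,0,0,0,0,0,0,-1,0,0,-0.3,0,0,0,-1,0,0,-0.8,0,0,0,-1,0,0,-1,0,0,0,-1,0,0,-1,0,0,0,-1,0,0,-1,0,0,0,-1])

```text
time: 24.65
tool_pos: [596.0, -39.8, 162.3]
tcp_rot: [-3.136, 0.002, 1.307]
contact_force: [0.4, -0.2, 0.3]
grip_width: 68.1
```

```bash
python3 - <<'E'
from h import *
status();plan(jw(110,0,170),1.309)
s=capture("scene")
cv2.imwrite("pics/c30.png",cv2.resize(s[140:260,220:340,::-1],None,fx=5,fy=5))
E
```

```text
{'time': 24.65, 'tool_pos': [596.028, -39.846, 162.273], 'tcp_rot': [-3.136, 0.002, 1.307], 'contact_force': [0.353, -0.188, 0.289], 'grip_width': 68.129, 'joint_positions': [-0.194, 0.531, 1.405, -0.002, 1.211, 0.07]}
rows needed 3 to go [-11.1 -49.2   7.7] rot deg [-0.3  0.1 -0.1]
[-0.84, 0.03, -0.13, -0.03, 0.01, -0.01]
[-0.84, 0.03, -0.13, -0.03, 0.01, -0.01]
[-0.84, 0.03, -0.13, -0.03, 0.01, -0.01]
```

View pics/c30.png

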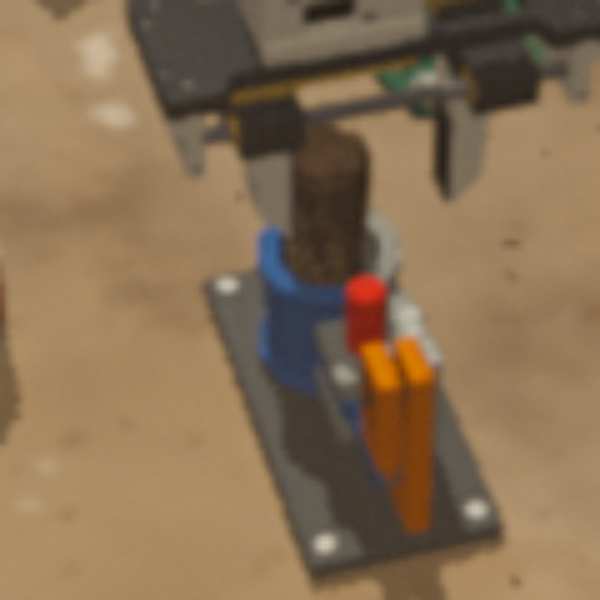

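Request:
step_arm(moves=[-0.85,0,-0.1,-0.05,0,0,-1,-0.85,0,0,-0.05,0,0,-1,-0.8,0,0,0,0,0,-1,-0.4,0,0,0,0,0,-1,0,0,0,0,0,0,-1])

```text
time: 25.12
tool_pos: [584.8, -97.5, 172.5]
tcp_rot: [3.125, 0.001, 1.309]
contact_force: [0.4, 0.3, 0.1]
grip_width: 91.8
```

```bash
python3 - <<'E'
from h import *
status();plan(jw(110,0,130),1.309)
E
```

```text
{'time': 25.117, 'tool_pos': [584.809, -97.491, 172.464], 'tcp_rot': [3.125, 0.001, 1.309], 'contact_force': [0.414, 0.279, 0.063], 'grip_width': 91.774, 'joint_positions': [-0.294, 0.501, 1.427, -0.0, 1.197, -0.033]}
rows needed 3 to go [  0.1   8.5 -42.5] rot deg [1. 0. 0.]
[0.14, -0.05, 0.71, 0.08, 0.0, 0.0]
[0.14, -0.04, 0.71, 0.08, 0.0, 0.0]
[0.14, -0.04, 0.71, 0.08, 0.0, 0.0]
```

Request:
step_arm(moves=[0.25,-0.05,0.6,0.15,0,0,-1,0.1,-0.05,0.7,0.1,0,0,-1,0,0,0.6,0,0,0,-1,0,0,0,0,0,0,-1])

```text
time: 25.45
tool_pos: [585.1, -87.5, 130.0]
tcp_rot: [-3.138, -0.0, 1.309]
contact_force: [1.1, -0.3, -0.7]
grip_width: 91.9
```

```bash
python3 - <<'E'
from h import *
status();plan(jw(110,0,88),1.309)
s=capture("scene")
cv2.imwrite("pics/c31.png",cv2.resize(s[140:260,220:340,::-1],None,fx=5,fy=5))
E
```

```text
{'time': 25.45, 'tool_pos': [585.102, -87.534, 129.951], 'tcp_rot': [-3.138, -0.0, 1.309], 'contact_force': [1.129, -0.252, -0.717], 'grip_width': 91.937, 'joint_positions': [-0.278, 0.552, 1.465, 0.0, 1.128, -0.016]}
rows needed 3 to go [ -0.2  -1.5 -42. ] rot deg [-0.2 -0.  -0. ]
[-0.03, 0.01, 0.7, -0.02, -0.0, -0.0]
[-0.03, 0.0, 0.7, -0.02, -0.0, -0.0]
[-0.03, 0.0, 0.7, -0.02, -0.0, -0.0]
```

View pics/c31.png

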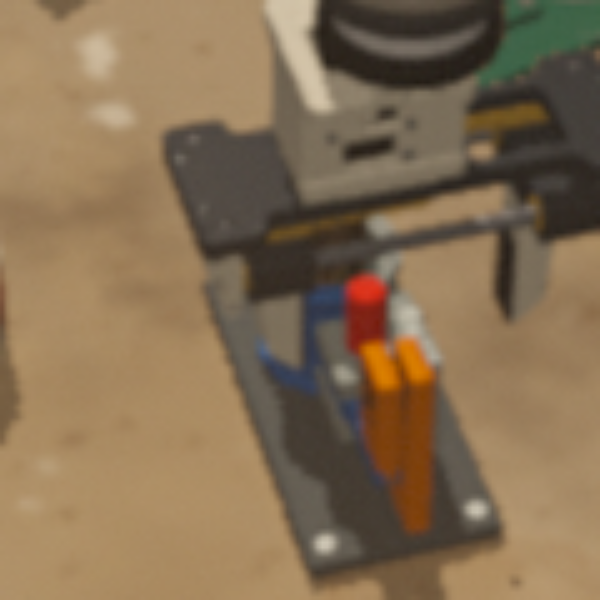

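Request:
step_arm(moves=[-0.05,0,0.7,0,0,0,-1,0,0,0.7,0,0,0,-1,0,0,0.6,0,0,0,-1,0,0,0,0,0,0,-1])

```text
time: 25.83
tool_pos: [586.1, -85.4, 88.7]
tcp_rot: [-3.138, -0.001, 1.313]
contact_force: [-0.3, -0.3, -0.2]
grip_width: 92.0
```

```bash
python3 - <<'E'
from h import *
status();plan(jw(110,0,86),1.309)
s=capture("scene")
cv2.imwrite("pics/c32.png",cv2.resize(s[140:260,220:340,::-1],None,fx=5,fy=5))
E
```

```text
{'time': 25.833, 'tool_pos': [586.107, -85.397, 88.737], 'tcp_rot': [-3.138, -0.001, 1.313], 'contact_force': [-0.344, -0.287, -0.247], 'grip_width': 91.996, 'joint_positions': [-0.274, 0.6, 1.507, 0.001, 1.038, -0.017]}
rows needed 1 to go [-1.2 -3.6 -2.7] rot deg [-0.2 -0.1  0.2]
[-0.19, -0.01, 0.14, -0.05, -0.01, 0.05]
```

View pics/c32.png

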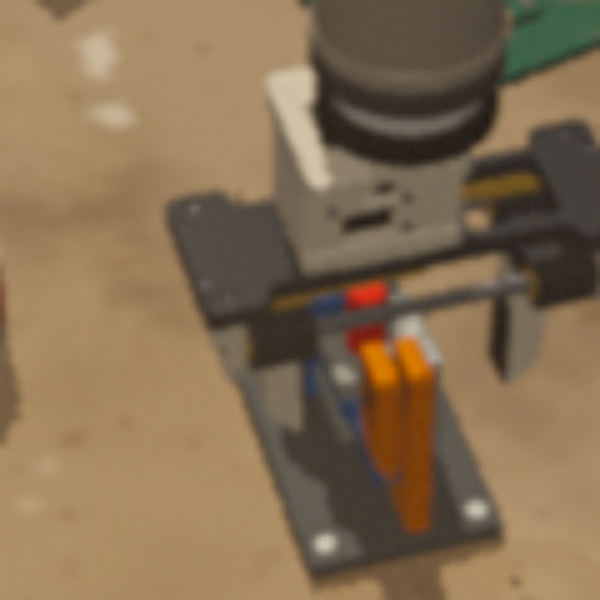

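Request:
step_arm(moves=[-0.2,0,0.1,0,0,0,-1,0,0,0,0,0,0,-1])

```text
time: 26.05
tool_pos: [586.5, -89.0, 88.9]
tcp_rot: [-3.141, -0.001, 1.314]
contact_force: [-0.7, -0.5, 0.3]
grip_width: 91.8
```

Request:
step_arm(moves=[0,0,0,0,0,0,1,0,0,0,0,0,0,1,0,0,0,0,0,0,1,0,0,0,0,0,0,1,0,0,0,0,0,0,1,0,0,0,0,0,0,1,0,0,0,0,0,0,1,0,0,0,0,0,0,1])

```text
time: 26.72
tool_pos: [588.2, -89.7, 92.4]
tcp_rot: [3.136, -0.001, 1.313]
contact_force: [0.1, -0.2, 0.8]
grip_width: 43.1
```

```bash
python3 - <<'E'
from h import *
status();plan(jw(110,0,86),1.309)
E
```

```text
{'time': 26.717, 'tool_pos': [588.187, -89.699, 92.372], 'tcp_rot': [3.136, -0.001, 1.313], 'contact_force': [0.12, -0.241, 0.784], 'grip_width': 43.108, 'joint_positions': [-0.281, 0.596, 1.504, 0.001, 1.037, -0.024]}
rows needed 1 to go [-3.3  0.7 -6.4] rot deg [ 0.3 -0.1  0.2]
[-0.01, -0.17, 0.32, 0.08, -0.01, 0.06]
```

Request:
step_arm(moves=[0,-0.2,0.3,0.05,0,0.05,0.2,0,0,0,0,0,0,0.2])

```text
time: 26.88
tool_pos: [584.0, -88.6, 85.9]
tcp_rot: [3.14, -0.001, 1.309]
contact_force: [-0.7, 0.1, -0.7]
grip_width: 37.3
```

```bash
python3 - <<'E'
from h import *
status();plan(jw(110,0,86),1.309)
E
```

```text
{'time': 26.883, 'tool_pos': [584.034, -88.589, 85.893], 'tcp_rot': [3.14, -0.001, 1.309], 'contact_force': [-0.749, 0.12, -0.659], 'grip_width': 37.293, 'joint_positions': [-0.281, 0.598, 1.519, 0.001, 1.022, -0.02]}
rows needed 1 to go [ 0.9 -0.5  0.1] rot deg [ 0.1 -0.1  0. ]
[-0.01, 0.05, -0.01, 0.02, -0.01, 0.01]
```

Request:
step_arm(moves=[0,0.05,0,0,0,0,1,0,0,0,0,0,0,1,0,0,0,0,0,0,1,0,0,0,0,0,0,1])

```text
time: 27.22
tool_pos: [583.9, -88.5, 85.3]
tcp_rot: [-3.14, -0.001, 1.309]
contact_force: [-0.4, -0.1, 0.5]
grip_width: 26.5
```

```bash
python3 - <<'E'
from h import *
status();plan(jw(110,0,86),1.309)
s=capture("scene")
cv2.imwrite("pics/s33.png",s[:,:,::-1])
cv2.imwrite("pics/c33.png",cv2.resize(s[140:260,220:340,::-1],None,fx=5,fy=5))
E
```

```text
{'time': 27.217, 'tool_pos': [583.888, -88.547, 85.255], 'tcp_rot': [-3.14, -0.001, 1.309], 'contact_force': [-0.427, -0.111, 0.525], 'grip_width': 26.518, 'joint_positions': [-0.281, 0.601, 1.517, 0.001, 1.025, -0.02]}
rows needed 1 to go [ 1.  -0.5  0.7] rot deg [-0.1 -0.1  0. ]
[-0.01, 0.05, -0.04, -0.02, -0.01, 0.0]
```

View pics/c33.png

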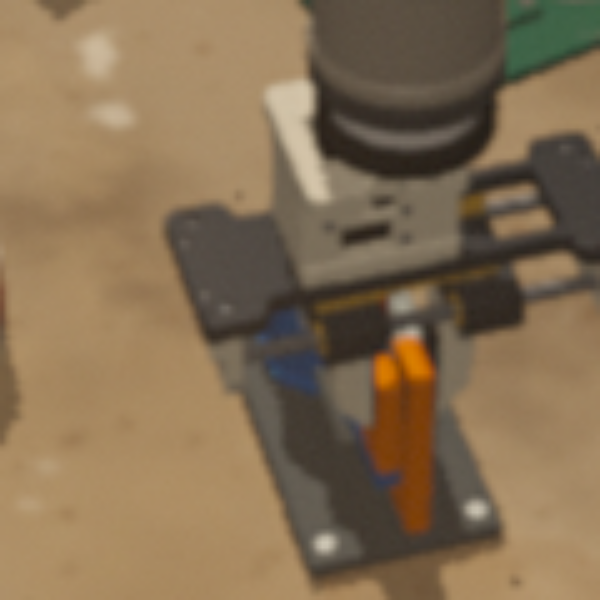

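View pics/s33.png

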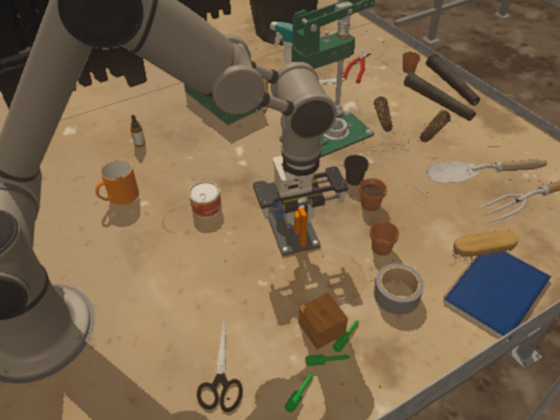

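Request:
step_arm(moves=[0,0,0,0,0,0,1,0,0,0,0,0,0,1,0,0,0,0,0,0,1])

```text
time: 27.52
tool_pos: [583.9, -88.5, 85.2]
tcp_rot: [-3.14, -0.001, 1.309]
contact_force: [-1.0, 0.1, 0.5]
grip_width: 26.5
```

```bash
python3 - <<'E'
from h import *
t=capture("top");status()
cv2.imwrite("pics/t34.png",cv2.resize(t[90:270,200:420,::-1],None,fx=3,fy=3))
E
```

```text
{'time': 27.567, 'tool_pos': [583.853, -88.522, 85.234], 'tcp_rot': [-3.14, -0.001, 1.309], 'contact_force': [-0.741, 0.117, 0.038], 'grip_width': 26.701, 'joint_positions': [-0.281, 0.601, 1.517, 0.001, 1.025, -0.02]}
```

View pics/t34.png

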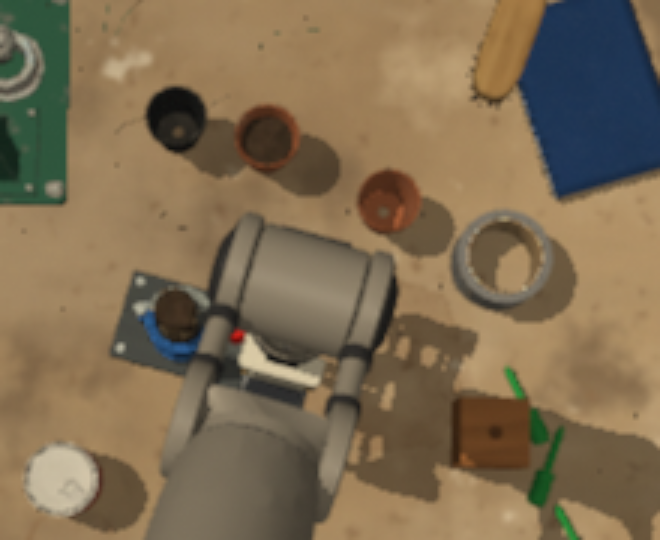

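The top view shows the plug standing in the shut shell at crop (178,315) and the red pin head at (237,337). The tin, pots and tape roll are where they were. The tabs are pinched, so I'm handing in.

```bash
python3 -c "
from plant import *
print(close_job())"
```

```text
the job is handed in; nothing more can be done
None
```

I finished the job in the order asked and handed it in at about 27.6 s of the 72 s allowed. No verdict was reported.

- **Plug:** I gripped it near the top at the fixed 30 N, set it upright on the black disc and let go. It still stands in the closed shell in the last top picture.
- **Blue half:** I pushed it against its stop, where the force reached about 18 N.
- **Pin:** it went down through the lugs without catching. Its head met the upper lug at the expected height, pressed with about 34 N.
- **Orange tabs:** they are held pinched at an opening of 26.5–26.7 mm, against the 27 mm expected. I handed in with them still held.
- **Bystanders:** the tin, the clay pots and the tape roll look unmoved in the last pictures.

- **Green pins fell:** the three green look-alikes stood upright in the first picture but lay on the bench by about 4 s. The gripper had passed the area with its fingertips well above them, and no contact force showed. I never touched them on purpose.
- **Pin position check:** one camera check of the lifted pin disagreed with the measured tool position by 3–5 mm. A second check at the jig agreed to about 1 mm, and the pin went in without trouble.

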